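# Fit a trolley wheel to its stub axle and lock it with a hitch pin

## Task

Fit the loose trolley wheel to the upright stub axle: drop the wheel on, hub side up, until it sits on the collar, and lay the washer that fits the axle on the hub. Then push the hitch pin through the axle's cross hole up to its head and swing its wire loop over the axle end until it springs down past the pin's tip, so that nothing can come off. Leave the tools, the marker and the roll of black tape lying where they are.

Things in the scene. Friction and masses are not known exactly. Their poses are not given: they have to be found in the camera images.
- axle: Stub axle standing upright, fixed: a timber rail 90 x 150 x 30 mm lying on the table, on it a dark steel flange plate 76 x 84 mm with four bolts (top at 36 mm, bolt heads to 42 mm), a collar of 35 mm diameter (top at 42 mm) and a round steel shaft of 24 mm diameter, whose chamfered end is 111 mm above the table. Origin on the shaft's axis at table height; z up, y along the cross hole and along the rail's 150 mm length.
- axle_seat (a point): Point on the shaft's axis at the collar's top, 42 mm above the table, where the wheel's hub must rest. Axes as those of axle.
- axle_hole (a point): Centre of the cross hole: a round hole of 11.5 mm diameter (countersunk to 15 mm at both mouths) straight through the shaft along y of axle, 92 mm above the table. The pin may come from either side. With wheel and washer on, the washer's top is 7 mm below this point.
- wheel: Trolley wheel, 0.15 to 0.3 kg, lying flat: dark tyre of 90 mm diameter and 22 mm width, grey hub of 40 mm diameter that runs from the underside (0) to 38 mm and so stands 16 mm proud of the tyre on the upper side, where it can be gripped; plain bore of 27 mm. Origin on the bore's axis at the underside, z up along the bore.
- washer: The steel washer that fits: outside 40 mm, hole 28 mm, 5 mm thick, lying flat. Origin on its axis at the underside.
- small_washer: A steel washer that does not fit: outside 34 mm, hole 13 mm, 5 mm thick. It lies near the other; which lies where varies. Origin on its axis at the underside.
- pin: Steel hitch pin lying flat on the table, about 0.12 kg in all: a flat-sided dark head (43 long, 14 wide, 12 mm high) and a round shank of 10 mm diameter with a round nose, 39 mm long from the head's front face. Origin at the underside, below the middle of the head's front face; the pin's axis runs 6 mm above it. x points along the shank to the tip, z up. The head reaches from x = -43 to 0 mm, the shank from 0 to 39 mm. A wire loop is hinged in the head at x = -36 mm.
- pin_grip (a point): Middle of the free part of the head, on the pin's axis, 18 mm behind the front face: grip here across the 14 mm width; the loop's hinge starts 15 mm farther back. Axes as those of pin.
- pin_mid (a point): Point on the pin's axis 12 mm ahead of the head's front face; it lies in the middle of the shaft (at axle_hole) when the pin is home, the head's face against the shaft. Axes as those of pin.
- pin_tip (a point): End of the pin's nose, on its axis, 39 mm ahead of the head's front face.
- loop_hinge (a point): The loop's hinge, on the pin's axis, 36 mm behind the head's front face. The hinge axis is parallel to y of pin.
- loop_end (a point): Middle of the crossbar at the loop's far end, 77 mm from the hinge. The loop is a U of 5 mm round wire, 43 mm wide over its two straight side wires (33 mm inside; they pass on both sides of the shaft when closed); the crossbar carries a dark sleeve of 8 mm diameter, 25 mm long along the hinge axis, by which it can be pinched from above. The wire is springy: the crossbar can be drawn out by up to 5 mm at 2.5 N per mm.
- loop (a joint): Loop angle (rad): 0 = right back behind the head, in line with the pin (start); 1.57 = upright; 3.14 = crossbar rubs over the pin's tip; 3.20 = closed, sprung past the tip, crossbar 4 to 5 mm below the pin's axis. Hinges freely: beyond upright it falls and rests on top of the tip (about 3.05); some 5 N straight down on the crossbar on both sides of the tip snap it past. Closed above 3.16.
- pliers: Bystander: pliers with blue handles, 170 mm long, lying flat near the front edge.
- screwdriver: Bystander: yellow-handled screwdriver, 164 mm long, lying near the front edge.
- marker: Bystander: grey and red marker pen, 123 mm long, lying near the front edge.
- e_tape: Bystander: roll of black tape, 57 mm across, 19 mm high, lying flat between the axle's rail and the wheel.
Things that resemble listed ones, but are neither listed nor needed, are in the scene too. Leave any brown look-alike of the washer alone.

How it is judged (in metres and radians):
On the way, in this order (a step that is already met when the one before it is completed fails the run):
1. the wheel sits on the collar (horizontal distance between wheel and axle_seat below 0.005 m and z of wheel in the frame of axle_seat between -0.003 and 0.003 m), for 0.2 s.
2. the fitting washer lies on the hub (all of step 1 and horizontal distance between washer and axle_seat below 0.005 m and z of washer in the frame of axle_seat between 0.034 and 0.042 m), for 0.2 s.
3. the pin is through the cross hole up to its head, its loop still open (all of step 2 and distance between pin_mid and axle_hole below 0.006 m and angle between the x axis of pin and the y axis of axle, either way round below 0.2 rad and value of joint loop below 2.5 rad), for 0.2 s.
4. the loop has sprung past the pin's tip (value of joint loop above 3.16 rad and distance between pin_mid and axle_hole below 0.006 m and angle between the x axis of pin and the y axis of axle, either way round below 0.2 rad), for 0.2 s.
At the end, for the whole second after the job is handed in: Wheel on the collar (axes within 5 mm, height within 3 mm); 40 mm washer on the hub (axes within 5 mm, height within 4 mm); pin home in the cross hole (pin_mid within 6 mm of its centre, axes within 0.2 rad); loop sprung past the tip (above 3.16 rad); pin and wheel at rest (below 0.02 m/s) (all of step 2 and all of step 4 and linear speed of each of pin, wheel below 0.02 m/s); the robot touches nothing.
It fails at once if a bystander (pliers, screwdriver, marker or black tape) is moved by more than 30 mm (distance of any of pliers, screwdriver, marker, e_tape from where it was at the start of the episode above 0.03 m).
It also fails if it takes over 72 s, if anything falls off the work surface, if the arm or the gripper's body presses on something with over 40 N, if the wrist force passes 120 N, or if a joint passes its speed limit or range.

## Robot

A 6-joint arm with a two-finger parallel gripper is mounted at the origin on a cart in front of the work surface, level with it; the furniture and walls round the work are solid. World frame = base frame: x ahead of the robot, y to its left, z up, the work surface at z = 0. Lengths are in mm, angles in degrees, forces in N, time in s.
With the tool pointing down it reaches from about 300 to 750 mm from the base axis. Payload 8.5 kg.
Tool frame: the origin (TCP) lies midway between the tips of the shut fingers; the grasp point (between the pads) lies 19 mm behind it (ctrl.grip_point_offset is the distance from the TCP to the grasp point, in mm); z points along the fingers, y is the line along which they close (so a half turn about z gives the same grasp; the last joint's range is limited). The gripper opens to 88 mm and grips with 3 to 60 N. Pads are 18 mm wide; open, the fingers measure 123 mm over their backs; the gripper's body (75 mm by 187 mm) begins 45 mm behind the grasp point.
Start: joints at [57.279, 21.807, 74.336, -0, 83.858, -12.336], TCP at [191.578, 515.537, 238.748] pointing down, gripper open.
Joint ranges: [-178.18, 178.18], [-50.72, 133.34], [12.68, 142.11], [-81.47, 261.47], [9.98, 163.14], [-165.26, 165.26]. Speed limits (degrees/s): [136.94, 136.94, 180, 180, 180, 180].

## Interface

Orientations are given as [roll, pitch, yaw] about the fixed x, y, z axes, in that order (R = Rz(yaw) Ry(pitch) Rx(roll)).
In Python, from station import status, optics, ctrl gives the robot as it stands. The module is installed in compiled form; this text tells all that it offers.
- The arm moves only by the shell command python3 -m handwheel 'ROWS' [FORCE]. ROWS is JSON, a list of rows, each an object of numbers: "dx", "dy", "dz": the shift along the world's x, y, z in m; "rx", "ry", "rz": the turn, a rotation vector about the world's x, y, z in rad; "hand": the closure, from 0 (fully open) to 1 (shut). A call has 1 to 8 rows; each row shifts and turns the commanded pose from where the row before left it; what a row does not reach is not made up. A row lasts 1/10 s, in which the tool goes at most 50 mm and 8.59 degrees, less where a joint would pass 70% of its speed; a pose out of reach is approached as far as the arm can. A call is refused whole if a number of a shift passes 0.05 or a number of a turn 0.15, either way. A call with a gripper value outside its range is refused whole. The fingers move at their own pace and stop on an object; FORCE is the grip in N (left out, the last holds). Time passes only in rows, so rows that do not move let the fingers close. It gives the time, the measured TCP pose, the force, the opening and the grip force at its end, in the units of the state.
- status.sense(): the state, without advancing time (a new reading comes with each control period).
- optics.get_image(name): name is "side" or "top" or "wrist"; returns (picture, depth): 480x640x3 uint8, red, green, blue; 480x640 float32, mm along the optical axis (not along the pixel's ray), 0 where there is no reading.
- optics.camera_params(name): a dict with "K" (3x3 intrinsics, pixels), "distortion" ([k1, k2, p1, p2, k3] as OpenCV has them; the pictures are not rectified), "R" (3x3) and "t" (3): a world point X has camera coordinates R X + t. Camera axes: x right, y down, z forward; pixel columns grow to the right and rows downward; lengths in mm; the calibration is good to about 2 mm. A picture is of the moment at which its call begins: read the wrist's pose just before it. camera_params takes no time and is no camera call; for the wrist camera it gives the pose at the moment of the call.
- ctrl.sign_off(): hands the job in; it is judged then, once.
The state is a dict: "clock": time; "joint_pos": joint angles; "dq": joint speeds; "tau": joint torques, N m; "tcp_pos": TCP position; "ee_rot": TCP orientation; "contact_force": force on the tool from outside, world axes, zero at the start; "torque": the same for the moment, N m; "width": finger opening in mm; "grasp_force": force on a finger pad.
Only numpy, scipy, OpenCV 4.12 (cv2) and the standard library are available. Lean on these libraries where they do the work, as an engineer would, in place of code of your own. Each camera call takes 0.05 s, during which the arm holds its last target. There are 200 camera calls.

## Working session

There is one attempt and no reset: what is moved stays moved. The work goes in short steps, Python scripts to look and compute and a shell command to move; the robot and the scene stay as the last step left them, time stands still between calls to the robot, and variables do not carry over. Pictures are saved under pics/ and viewed, at most 10 in all, crops included, and the job is handed in when it is done.

```bash
mkdir -p pics; cat > h.py <<'E'
import numpy as np, cv2
from station import status, optics, ctrl
def grab(n,save=None):
    p=optics.camera_params(n); im,d=optics.get_image(n)
    if save: cv2.imwrite('pics/'+save,im[:,:,::-1])
    return im,d,p
def ray(p,uv,z):
    uv=np.array(uv,float).reshape(-1,1,2)
    n=cv2.undistortPoints(uv,np.array(p['K']),np.array(p['distortion'])).reshape(-1,2)
    R=np.array(p['R']);c=-R.T@np.array(p['t'])
    d=np.c_[n,np.ones(len(n))]@R
    return c+d*((z-c[2])/d[:,2])[:,None]
def proj(p,X):
    R=np.array(p['R']);r,_=cv2.Rodrigues(R)
    return cv2.projectPoints(np.array(X,float).reshape(-1,1,3),r,np.array(p['t'],float),np.array(p['K']),np.array(p['distortion']))[0].reshape(-1,2)
def cloud(p,d):
    v,u=np.mgrid[0:480,0:640]
    n=cv2.undistortPoints(np.stack([u,v],-1).reshape(-1,1,2).astype(float),np.array(p['K']),np.array(p['distortion'])).reshape(-1,2)
    C=np.c_[n,np.ones(len(n))]*d.reshape(-1,1)
    return ((C-np.array(p['t']))@np.array(p['R'])).reshape(480,640,3)
E
python3 - <<'E'
from h import *
im,d,p=grab('top','top1.png'); np.savez('top1.npz',im=im,d=d)
print({k:np.round(v,3).tolist() for k,v in p.items()})
im,d,p=grab('side','side1.png')
print({k:np.round(v,3).tolist() for k,v in p.items()})
s=status.sense();print(s)
E
```

```text
{'K': [[538.387, 0.0, 317.888], [0.0, 538.387, 234.879], [0.0, 0.0, 1.0]], 'distortion': [0.008, 0.0, 0.0, 0.0, 0.0], 'R': [[0.024, -1.0, 0.001], [-0.996, -0.024, -0.087], [0.087, 0.001, -0.996]], 't': [-195.258, 479.257, 985.207]}
{'K': [[513.104, 0.0, 326.289], [0.0, 513.104, 238.188], [0.0, 0.0, 1.0]], 'distortion': [-0.149, 0.0, 0.0, 0.0, 0.0], 'R': [[0.932, -0.361, 0.023], [-0.128, -0.389, -0.912], [0.338, 0.848, -0.409]], 't': [-510.766, 61.211, 1019.962]}
{'clock': 0.1, 'joint_pos': array([ 5.72768425e+01,  2.18383066e+01,  7.43778603e+01,  6.24615099e-04,
        8.38574145e+01, -1.23366145e+01]), 'dq': array([-0.01407651, -0.15395898, -0.11222202, -0.03784074, -0.01270395,
        0.00026542]), 'tau': array([ 2.41988688e-03, -4.38649893e+01, -2.24913615e+01,  7.13640195e-02,
        3.41869472e-02, -8.72794453e-05]), 'tcp_pos': array([191.46916541, 515.34288034, 238.20349413]), 'ee_rot': array([-1.79928250e+02, -1.63275893e-02,  1.59613380e+02]), 'contact_force': array([ 0.22933597, -0.72320034,  0.14890475]), 'torque': array([-0.01776785,  0.03404346, -0.01790077]), 'grasp_force': 0.0, 'width': 88.40176274230734}
```

View pics/top1.png

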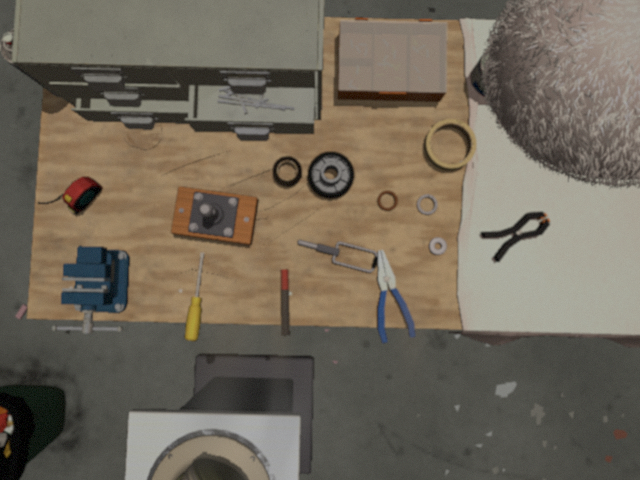

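View pics/side1.png

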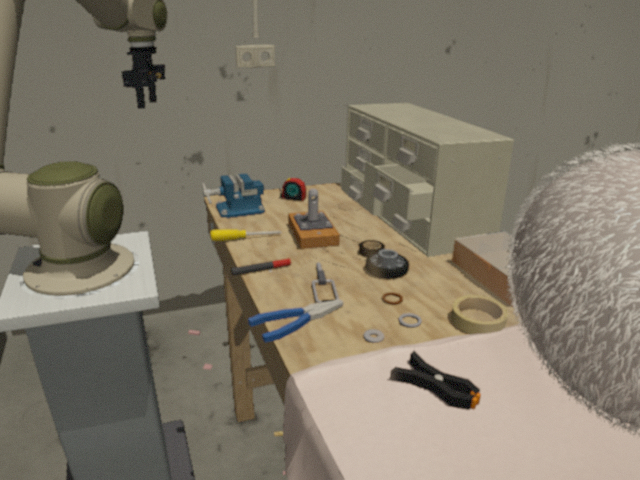

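The top view shows the axle shaft at about (209,211), with the tape at (288,171) and the wheel at (331,174). The fitting washer is at (427,204), the small washer at (437,246) and the brown look-alike at (387,200). The pin has its tip at (299,241) and its loop end at (378,261), close to the pliers' nose. The side view agrees.

```bash
python3 - <<'E'
from h import *
f=np.load('top1.npz');im=f['im'];d=f['d'];p=optics.camera_params('top')
P=cloud(p,d)
for n,u,v,z in [('shaft',209,211,111),('wheel',331,174,38),('washer',427,204,5),('small',437,246,5),('tip',299,241,6),('face',316,246,6),('headrear',338,252,8),('loopend',378,262,4),('rail',215,215,30),('tape',288,171,19),('pliernose',379,252,10)]:
    print(n,ray(p,(u,v),z).round(0)[0],P[v,u].round(0))
# rail
hsv=cv2.cvtColor(im,cv2.COLOR_RGB2HSV)
Z=P[:,:,2];X=P[:,:,0]
m=((hsv[:,:,1]>140)&(hsv[:,:,0]<18)).astype(np.uint8);m[:, :165]=0;m[:,265:]=0;m[:180]=0;m[255:]=0
m=cv2.morphologyEx(m,cv2.MORPH_OPEN,np.ones((2,2)))
c=np.argwhere(m)[:,::-1].astype(np.float32)
w=ray(p,c,30)[:,:2].astype(np.float32);r=cv2.minAreaRect(w);print('rail',r)
for n,(x0,x1,y0,y1),z in [('wheeltop',(300,360,145,205),(32,45)),('shafttop',(190,230,190,235),(100,120))]:
    q=P[y0:y1,x0:x1].reshape(-1,3);q=q[(q[:,2]>z[0])&(q[:,2]<z[1])];print(n,len(q),q.mean(0).round(1),q.min(0).round(0),q.max(0).round(0))
E
```

```text
shaft [512.   3. 111.] [512.   3. 110.]
wheel [ 596. -205.   38.] [ 604. -206.    0.]
washer [ 549. -390.    5.] [ 550. -392.   -2.]
small [ 470. -410.    5.] [ 470. -411.    1.]
tip [ 473. -148.    6.] [ 472. -148.   12.]
face [ 464. -181.    6.] [ 464. -181.   12.]
headrear [ 453. -222.    8.] [ 453. -222.   15.]
loopend [ 437. -299.    4.] [ 436. -298.   11.]
rail [515.   8.  30.] [511.   1.  68.]
tape [ 604. -124.   19.] [ 608. -123.    0.]
pliernose [ 455. -300.   10.] [ 455. -299.   11.]
rail ((513.3062133789062, 7.612144470214844), (149.25709533691406, 89.39396667480469), 83.23971557617188)
wheeltop 216 [ 600.1 -203.8   38.5] [ 581. -224.   32.] [ 621. -185.   44.]
shafttop 155 [516.   10.2 109.7] [505.  -1. 101.] [528.  23. 115.]
```

```bash

python3 -m handwheel '[{"dx":0.0245,"dy":-0.043},{"dx":0.0245,"dy":-0.043},{"dx":0.0245,"dy":-0.043},{"dx":0.0245,"dy":-0.043},{"dx":0.0245,"dy":-0.043},{"dx":0.0245,"dy":-0.043},{"dx":0.0245,"dy":-0.043},{"dx":0.0245,"dy":-0.043}]' 20
python3 -m handwheel '[{"dx":0.0245,"dy":-0.043},{"dx":0.0245,"dy":-0.043},{"dx":0.0245,"dy":-0.043},{"dx":0.0,"dy":-0.0},{}]'
python3 - <<'E'
from h import *
s=status.sense();print(s['joint_pos'].round(1),s['ee_rot'])
im,d,p=grab('wrist','w1.png');np.savez('w1.npz',im=im,d=d,**p)
print({k:np.round(v,3).tolist() for k,v in p.items()})
P=cloud(p,d);q=P.reshape(-1,3);ok=(q[:,2]>104)&(q[:,2]<116)&(d.ravel()>0);print(ok.sum(),q[ok].mean(0),q[ok].min(0),q[ok].max(0))
E
```

```text
[ 57.3  21.8  74.4   0.   83.9 -12.3] [-1.79928250e+02 -1.63275893e-02  1.59613380e+02]
{'K': [[363.327, 0.0, 318.884], [0.0, 363.327, 241.8], [0.0, 0.0, 1.0]], 'distortion': [-0.056, 0.0, 0.0, 0.0, 0.0], 'R': [[0.349, 0.937, -0.001], [0.889, -0.33, 0.318], [0.298, -0.112, -0.948]], 't': [-550.099, -43.204, 390.9]}schema error: expected keys dx, dy, dz, rx, ry, rz, hand
schema error: expected keys dx, dy, dz, rx, ry, rz, hand
<stdin>:5: RuntimeWarning: Mean of empty slice.
  ret = um.true_divide(
Traceback (most recent call last):
ValueError: zero-size array to reduction operation minimum which has no identity
```

View pics/w1.png

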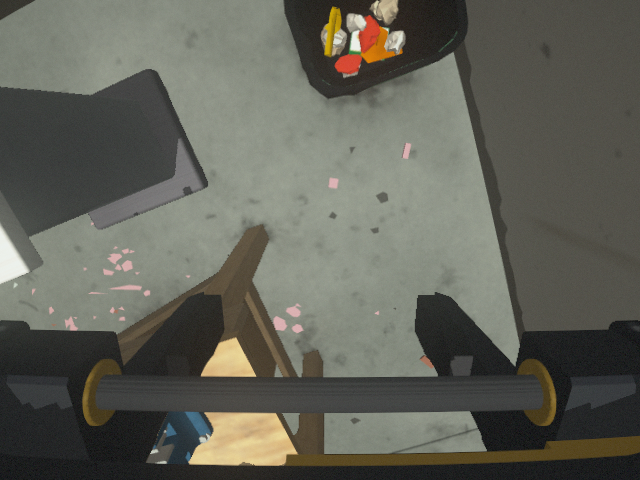

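The wrist view shows the floor. The call was refused because every key is required, so nothing has moved. I'll type full rows.

```bash

python3 -m handwheel '[{"dx":0.0245,"dy":-0.043,"dz":0,"rx":0,"ry":0,"rz":0,"hand":0},{"dx":0.0245,"dy":-0.043,"dz":0,"rx":0,"ry":0,"rz":0,"hand":0},{"dx":0.0245,"dy":-0.043,"dz":0,"rx":0,"ry":0,"rz":0,"hand":0},{"dx":0.0245,"dy":-0.043,"dz":0,"rx":0,"ry":0,"rz":0,"hand":0},{"dx":0.0245,"dy":-0.043,"dz":0,"rx":0,"ry":0,"rz":0,"hand":0},{"dx":0.0245,"dy":-0.043,"dz":0,"rx":0,"ry":0,"rz":0,"hand":0}]' 20
python3 -m handwheel '[{"dx":0.0245,"dy":-0.043,"dz":0,"rx":0,"ry":0,"rz":0,"hand":0},{"dx":0.0245,"dy":-0.043,"dz":0,"rx":0,"ry":0,"rz":0,"hand":0},{"dx":0.0245,"dy":-0.043,"dz":0,"rx":0,"ry":0,"rz":0,"hand":0},{"dx":0.0245,"dy":-0.043,"dz":0,"rx":0,"ry":0,"rz":0,"hand":0},{"dx":0.0245,"dy":-0.043,"dz":0,"rx":0,"ry":0,"rz":0,"hand":0},{"dx":0,"dy":0,"dz":0,"rx":0,"ry":0,"rz":0,"hand":0},{"dx":0,"dy":0,"dz":0,"rx":0,"ry":0,"rz":0,"hand":0}]'
python3 - <<'E'
from h import *
s=status.sense();print(s['joint_pos'].round(1),s['ee_rot'])
im,d,p=grab('wrist','w2.png');np.savez('w2.npz',im=im,d=d,**p)
P=cloud(p,d);q=P.reshape(-1,3);ok=(q[:,2]>104)&(q[:,2]<116)&(d.ravel()>0)&(abs(q[:,0]-515)<40)&(abs(q[:,1]-10)<40);print(ok.sum(),q[ok].mean(0),q[ok].min(0),q[ok].max(0))
E
```

```text
clock: 0.75
tcp_pos: [339.0, 255.7, 238.8]
ee_rot: [180.0, 0.0, 159.6]
contact_force: [1.1, -0.4, 0.2]
width: 88.2
grasp_force: 0.0
clock: 1.45
tcp_pos: [461.1, 41.9, 238.3]
ee_rot: [-180.0, -0.1, 159.5]
contact_force: [0.6, 0.8, -0.5]
width: 88.4
grasp_force: 0.0
[ -9.5  13.1  87.3   0.   79.6 -79. ] [-1.79999643e+02 -6.74465519e-02  1.59491647e+02]
526 [514.29953871  11.65157365 108.42921839] [504.1403405   -0.64727306 104.07608584] [527.77928631  22.61667636 112.22428554]
```

View pics/w2.png

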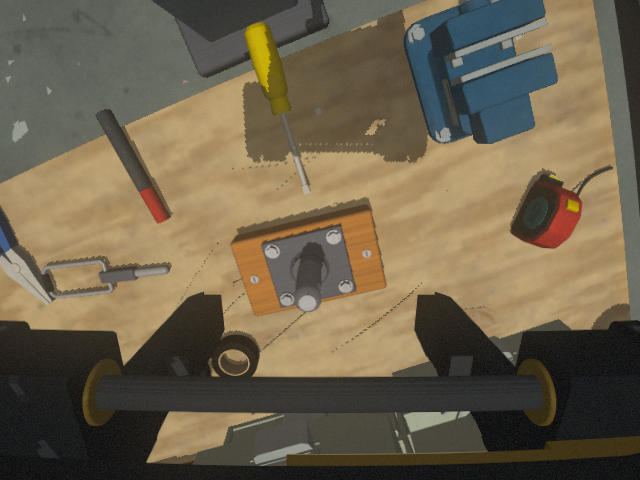

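The wrist view, with image up toward the base, shows the shaft end at (307,303). The flange bolts are near (334,237), (272,252), (287,299) and (346,286). The pin lies at left, with its tip at (168,268).

```bash
python3 - <<'E'
from h import *
f=np.load('w2.npz');im=f['im'];p=f
g=cv2.cvtColor(im,cv2.COLOR_RGB2GRAY)
sub=g[288:320,290:325];print(sub[::3,::3])
m=(sub>105).astype(np.uint8);n,l,s,c=cv2.connectedComponentsWithStats(m);k=1+s[1:,4].argmax();print(s[k],c[k]+[290,288],ray(p,c[k]+[290,288],111))
b=[]
for u,v in [(334,237),(272,252),(287,299),(346,286)]:
    w=g[v-9:v+10,u-9:u+10];t=(w>120).astype(np.uint8);n,l,s,c=cv2.connectedComponentsWithStats(t);k=1+s[1:,4].argmax();cc=c[k]+[u-9,v-9];b.append(ray(p,cc,42)[0]);print(s[k],b[-1].round(1))
b=np.array(b);print('ctr',b.mean(0)); e=(b[0]-b[1])+(b[3]-b[2]);print('dir',np.degrees(np.arctan2(e[1],e[0])))
hsv=cv2.cvtColor(im,cv2.COLOR_RGB2HSV)
m=((hsv[:,:,1]>140)&(hsv[:,:,0]<14)).astype(np.uint8);m[:190]=0;m[325:]=0;m[:,:225]=0;m[:,395:]=0
m=cv2.morphologyEx(m,cv2.MORPH_OPEN,np.ones((5,5)))
print(cv2.minAreaRect(ray(p,np.argwhere(m)[:,::-1],30)[:,:2].astype(np.float32)))
E
```

```text
[[101  97  65  76  86  91  90  89  78  69  87  99]
 [ 99  99  84  92  97  97  96  95  93  86 101 100]
 [153  89  92 100 103 102  80  93  95  92  85  95]
 [ 90 138  99 106 162 172 168 165 114  98  89  97]
 [165 156 100 151 171 174 174 173 171 103  92 126]
 [169 109 101 161 173 171 174 173 175 106 107 162]
 [120 125 113 136 173 176 174 171 163 101 158 166]
 [137 140 147 129 141 168 170 159 107 153 161 169]
 [148 150 151 157 153 112 148 161 164 162 159 168]
 [150 151 155 131 123 160 168 167 165 162 157 158]
 [153 153 158 143 166 166 172 166 160 163 159 158]]
[  0   6  35  26 743] [306.71063257 308.33243607] [[521.08699602   9.1207599  111.        ]]
[  1   2  16  15 170] [491.3  46.4  42. ]
[  2   1  15  15 157] [484.  -16.4  42. ]
[  2   3  15  13 125] [539.  -22.9  42. ]
[  1   4  18  15 163] [548.5  40.1  42. ]
ctr [515.68979985  11.79491018  42.        ]
dir 82.3493303301551Traceback (most recent call last):
  File "<stdin>", line 13, in <module>
  File "h.py", line 9, in ray
    n=cv2.undistortPoints(uv,np.array(p['K']),np.array(p['distortion'])).reshape(-1,2)
      ~~~~~~~~~~~~~~~~~~~^^^^^^^^^^^^^^^^^^^^^^^^^^^^^^^^^^^^^^^^^^^^^^^
cv2.error: OpenCV(4.12.0) /io/opencv/modules/calib3d/src/undistort.dispatch.cpp:347: error: (-215:Assertion failed) CV_IS_MAT(_src) && CV_IS_MAT(_dst) && (_src->rows == 1 || _src->cols == 1) && (_dst->rows == 1 || _dst->cols == 1) && _src->cols + _src->rows - 1 == _dst->rows + _dst->cols - 1 && (CV_MAT_TYPE(_src->type) == CV_32FC2 || CV_MAT_TYPE(_src->type) == CV_64FC2) && (CV_MAT_TYPE(_dst->type) == CV_32FC2 || CV_MAT_TYPE(_dst->type) == CV_64FC2) in function 'cvUndistortPointsInternal'
```

```bash
python3 - <<'E'
from h import *
f=np.load('w2.npz');p=f;g=cv2.cvtColor(f['im'],cv2.COLOR_RGB2GRAY)
w=g[288:311,297:319];v,u=np.nonzero(w>158);v0=v+288;u0=u+297
k=(np.hypot(u0-307.5,v0-304)<9);print(u0[k].min(),u0[k].max(),v0[k].min(),v0[k].max());print('shaft',ray(p,((u0[k].min()+u0[k].max())/2,(v0[k].min()+v0[k].max())/2),111),ray(p,(u0[k].mean(),v0[k].mean()),111))
f=np.load('top1.npz');P=cloud(optics.camera_params('top'),f['d']);q=P[0:145,:470].reshape(-1,3)
for z0,z1 in [(60,120),(120,180),(180,400)]:
  for ya,yb in [(-450,-250),(-250,-150),(-150,50),(50,250)]:
    s=q[(q[:,2]>z0)&(q[:,2]<z1)&(q[:,1]>ya)&(q[:,1]<yb)]
    if len(s)>20:print(z0,z1,ya,yb,len(s),np.percentile(s,1,0).round(),np.percentile(s,99,0).round())
E
```

```text
299 315 296 310
shaft [[516.46134975  11.17558356 111.        ]] [[516.3231667   11.15443118 111.        ]]
60 120 -250 -150 373 [ 656. -184.   61.] [ 773. -150.  119.]
60 120 -150 50 3784 [ 640. -148.   88.] [739.  36. 118.]
60 120 50 250 1241 [691.  53.  61.] [717. 248. 120.]
120 180 -250 -150 416 [ 656. -183.  121.] [ 740. -151.  179.]
120 180 -150 50 1709 [ 643. -147.  121.] [718.  46. 179.]
120 180 50 250 1431 [698.  52. 121.] [715. 248. 179.]
180 400 -250 -150 1914 [ 709. -184.  184.] [ 815. -150.  254.]
180 400 -150 50 11520 [ 696. -148.  185.] [812.  48. 254.]
180 400 50 250 11113 [696.  52. 185.] [807. 248. 254.]
```

```bash

python3 -m handwheel '[{"dx":0.0087,"dy":-0.0154,"dz":0,"rx":0,"ry":0,"rz":-0.15,"hand":0},{"dx":0.0087,"dy":-0.0154,"dz":0,"rx":0,"ry":0,"rz":-0.15,"hand":0},{"dx":0.0087,"dy":-0.0154,"dz":0,"rx":0,"ry":0,"rz":-0.15,"hand":0},{"dx":0.0087,"dy":-0.0154,"dz":0,"rx":0,"ry":0,"rz":-0.15,"hand":0},{"dx":0.0087,"dy":-0.0154,"dz":0,"rx":0,"ry":0,"rz":-0.15,"hand":0},{"dx":0.0087,"dy":-0.0154,"dz":0,"rx":0,"ry":0,"rz":-0.15,"hand":0},{"dx":0.0087,"dy":-0.0154,"dz":0,"rx":0,"ry":0,"rz":-0.15,"hand":0},{"dx":0.0087,"dy":-0.0154,"dz":0,"rx":0,"ry":0,"rz":-0.15,"hand":0}]'
python3 -m handwheel '[{"dx":0.0087,"dy":-0.0154,"dz":0,"rx":0,"ry":0,"rz":-0.15,"hand":0},{"dx":0.0087,"dy":-0.0154,"dz":0,"rx":0,"ry":0,"rz":-0.15,"hand":0},{"dx":0.0087,"dy":-0.0154,"dz":0,"rx":0,"ry":0,"rz":-0.15,"hand":0},{"dx":0.0087,"dy":-0.0154,"dz":0,"rx":0,"ry":0,"rz":-0.15,"hand":0},{"dx":0.0087,"dy":-0.0154,"dz":0,"rx":0,"ry":0,"rz":-0.15,"hand":0},{"dx":0.0087,"dy":-0.0154,"dz":0,"rx":0,"ry":0,"rz":-0.15,"hand":0},{"dx":0.0087,"dy":-0.0154,"dz":0,"rx":0,"ry":0,"rz":-0.15,"hand":0},{"dx":0.0087,"dy":-0.0154,"dz":0,"rx":0,"ry":0,"rz":-0.15,"hand":0}]'
python3 -m handwheel '[{"dx":0,"dy":0,"dz":0,"rx":0,"ry":0,"rz":0,"hand":0},{"dx":0,"dy":0,"dz":0,"rx":0,"ry":0,"rz":0,"hand":0}]'
python3 - <<'E'
from h import *
s=status.sense();print(s['joint_pos'].round(1))
im,d,p=grab('wrist','w3.png');np.savez('w3.npz',im=im,d=d,**p)
print(proj(p,[600,-204,38]))
P=cloud(p,d);q=P.reshape(-1,3);ok=(q[:,2]>32)&(q[:,2]<44)&(d.ravel()>0)&(abs(q[:,0]-600)<30)&(abs(q[:,1]+204)<30);q=q[ok];print(len(q),q.mean(0),(np.percentile(q,2,0)+np.percentile(q,98,0))/2)
print(cv2.minEnclosingCircle(q[:,:2].astype(np.float32)))
E
```

```text
clock: 2.3
tcp_pos: [530.7, -79.4, 238.9]
ee_rot: [-180.0, -0.0, 90.7]
contact_force: [-0.3, -0.0, -0.2]
width: 88.0
grasp_force: 0.0
clock: 3.1
tcp_pos: [600.7, -202.3, 238.9]
ee_rot: [-180.0, 0.0, 21.9]
contact_force: [0.0, -0.5, -0.1]
width: 88.2
grasp_force: 0.0
clock: 3.3
tcp_pos: [600.2, -202.2, 238.6]
ee_rot: [-180.0, 0.0, 22.4]
contact_force: [-0.9, 0.1, -0.1]
width: 88.4
grasp_force: 0.0
[-29.3  30.4  59.8   0.   89.8  38.3]
[[321.2190394  210.96410938]]
722 [ 601.79756432 -203.83633751   36.79234188] [ 601.59396153 -203.86386524   35.92368551]
((601.1270751953125, -204.42616271972656), 20.166576385498047)
```

View pics/w3.png

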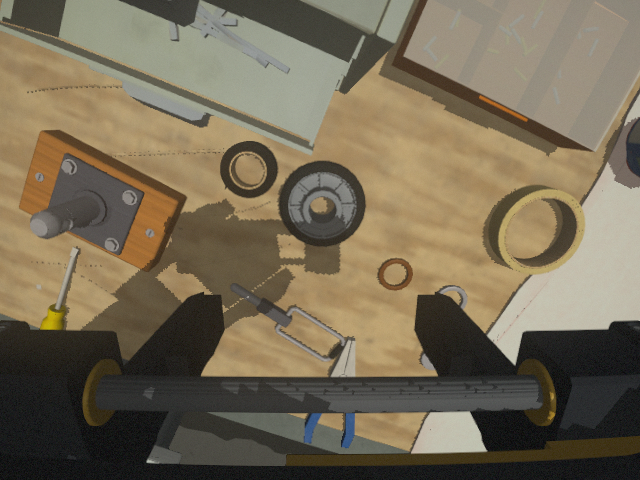

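The wheel is centred at pixel (322,208), about (601,-204), with the tape at (248,169) clear of it. Descending to grip the hub.

```bash

python3 -m handwheel '[{"dx":0.001,"dy":-0.002,"dz":-0.05,"rx":0,"ry":0,"rz":0,"hand":0},{"dx":0,"dy":0,"dz":-0.05,"rx":0,"ry":0,"rz":0,"hand":0},{"dx":0,"dy":0,"dz":-0.05,"rx":0,"ry":0,"rz":0,"hand":0},{"dx":0,"dy":0,"dz":-0.04,"rx":0,"ry":0,"rz":0,"hand":0},{"dx":0,"dy":0,"dz":-0.022,"rx":0,"ry":0,"rz":0,"hand":0},{"dx":0,"dy":0,"dz":0,"rx":0,"ry":0,"rz":0,"hand":0}]' 30
python3 -m handwheel '[{"dx":0,"dy":0,"dz":0,"rx":0,"ry":0,"rz":0,"hand":1},{"dx":0,"dy":0,"dz":0,"rx":0,"ry":0,"rz":0,"hand":1},{"dx":0,"dy":0,"dz":0,"rx":0,"ry":0,"rz":0,"hand":1},{"dx":0,"dy":0,"dz":0,"rx":0,"ry":0,"rz":0,"hand":1},{"dx":0,"dy":0,"dz":0,"rx":0,"ry":0,"rz":0,"hand":1},{"dx":0,"dy":0,"dz":0,"rx":0,"ry":0,"rz":0,"hand":1}]' 30
```

```text
clock: 3.95
tcp_pos: [599.7, -203.9, 24.1]
ee_rot: [-179.7, 0.2, 22.3]
contact_force: [-0.8, -0.3, 1.7]
width: 88.2
grasp_force: 0.0
clock: 4.55
tcp_pos: [601.3, -205.9, 27.1]
ee_rot: [180.0, -0.0, 22.1]
contact_force: [0.3, -0.0, -0.7]
width: 42.3
grasp_force: 0.0
```

```bash

python3 -m handwheel '[{"dx":0,"dy":0,"dz":0,"rx":0,"ry":0,"rz":0,"hand":1},{"dx":0,"dy":0,"dz":0,"rx":0,"ry":0,"rz":0,"hand":1},{"dx":0,"dy":0,"dz":0.01,"rx":0,"ry":0,"rz":0,"hand":1},{"dx":0,"dy":0,"dz":0.04,"rx":0,"ry":0,"rz":0,"hand":1},{"dx":0,"dy":0,"dz":0.045,"rx":0,"ry":0,"rz":0,"hand":1},{"dx":0,"dy":0,"dz":0.045,"rx":0,"ry":0,"rz":0,"hand":1},{"dx":0,"dy":0,"dz":0,"rx":0,"ry":0,"rz":0,"hand":1},{"dx":0,"dy":0,"dz":0,"rx":0,"ry":0,"rz":0,"hand":1}]' 30
python3 - <<'E'
from h import *
im,d,p=grab('wrist');s=status.sense();t=s['tcp_pos'];print(s['joint_pos'].round(1))
P=cloud(p,d);q=P.reshape(-1,3);r=np.hypot(q[:,0]-t[0],q[:,1]-t[1]);ok=(d.ravel()>0)&(r<48)&(q[:,2]>t[2]-60);q=q[ok];print(t,np.percentile(q[:,2],[5,50,95]))
w=q[(q[:,2]<t[2]+3)];print(cv2.minEnclosingCircle(w[:,:2].astype(np.float32)),len(w))
cv2.imwrite('pics/w4.png',im[:,:,::-1])
E
```

```text
clock: 5.35
tcp_pos: [601.2, -205.8, 167.5]
ee_rot: [179.9, -0.0, 22.1]
contact_force: [-0.2, -0.3, -2.3]
width: 38.9
grasp_force: 30.0
[-29.6  33.5  66.4  -0.   80.2  38.3]
[ 600.73041261 -205.59008435  165.98349878] [153.96413943 244.6646879  265.65171032]
((602.2177734375, -204.98912048339844), 44.58936309814453) 15774
```

View pics/w4.png

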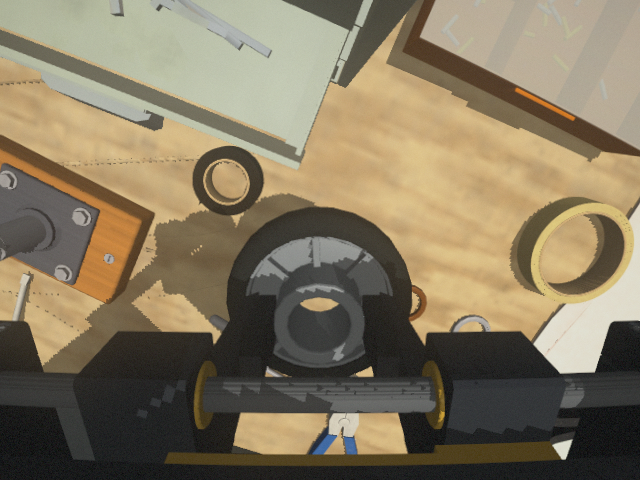

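The wheel is held square in the fingers. The bore's ellipse centre is at about (319.5,323).

```bash
python3 - <<'E'
from h import *
p=optics.camera_params('wrist');t=status.sense()['tcp_pos'];print(t,status.sense()['ee_rot'])
for b in [(319.5,323),(319.5,321)]: 
    w=ray(p,b,t[2]+11)[0];print('bore',w,'off',w-t,'move',np.array([516.2,11.4])-w[:2])
print(proj(p,t+[0,0,11]))
E
```

```text
[ 600.73041261 -205.59008435  165.98349878] [-1.79924503e+02  6.33711423e-02  2.21045313e+01]
bore [ 602.73132342 -204.42127461  176.98349878] off [ 2.00091082  1.16880974 11.        ] move [-86.53132342 215.82127461]
bore [ 603.62860143 -204.05707057  176.98349878] off [ 2.89818882  1.53301378 11.        ] move [-87.42860143 215.45707057]
[[320.2777038  327.70149321]]
```

```bash

python3 -m handwheel '[{"dx":-0.0172,"dy":0.0432,"dz":0,"rx":0,"ry":0,"rz":0,"hand":1},{"dx":-0.0172,"dy":0.0432,"dz":0,"rx":0,"ry":0,"rz":0,"hand":1},{"dx":-0.0172,"dy":0.0432,"dz":0,"rx":0,"ry":0,"rz":0,"hand":1},{"dx":-0.0172,"dy":0.0432,"dz":0,"rx":0,"ry":0,"rz":0,"hand":1},{"dx":-0.0172,"dy":0.0432,"dz":0,"rx":0,"ry":0,"rz":0,"hand":1},{"dx":0,"dy":0,"dz":0,"rx":0,"ry":0,"rz":0,"hand":1},{"dx":0,"dy":0,"dz":0,"rx":0,"ry":0,"rz":0,"hand":1},{"dx":0,"dy":0,"dz":0,"rx":0,"ry":0,"rz":0,"hand":1}]'
python3 - <<'E'
from h import *
im,d,p=grab('wrist','w5.png');t=status.sense()['tcp_pos'];print(t,status.sense()['ee_rot'])
print('hub ctr expected',proj(p,t+[1.4,.6,11]),'shaft top',proj(p,[516.2,11.4,111]))
v=im[270:400,250:390];cv2.imwrite('pics/w5c.png',cv2.resize(v[:,:,::-1],None,fx=4,fy=4))
E
```

```text
clock: 6.2
tcp_pos: [515.4, 9.4, 166.0]
ee_rot: [-180.0, 0.1, 22.1]
contact_force: [-0.4, 0.0, -1.5]
width: 38.7
grasp_force: 30.0
[515.55634276   9.155665   166.07414141] [-1.79970426e+02  5.76327133e-02  2.20295134e+01]
hub ctr expected [[320.84554682 324.68892863]] shaft top [[317.26290096 265.43100427]]
```

View pics/w5c.png

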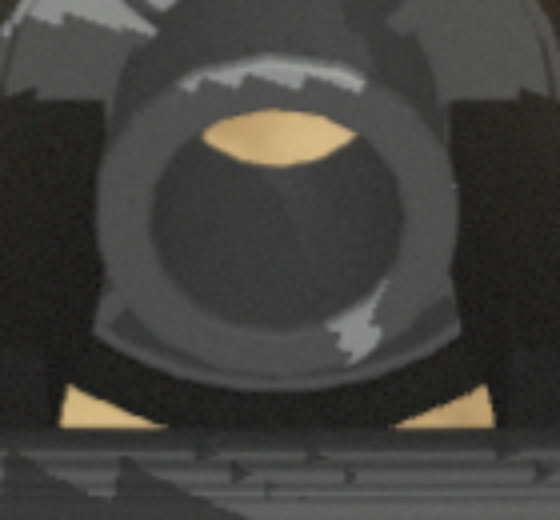

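The bore centre in the full frame is about (319.5,325), matching my estimate. The tyre hides the shaft.

```bash

python3 -m handwheel '[{"dx":-0.0007,"dy":0.0015,"dz":-0.02,"rx":0,"ry":0,"rz":0,"hand":1},{"dx":0,"dy":0,"dz":-0.006,"rx":0,"ry":0,"rz":0,"hand":1},{"dx":0,"dy":0,"dz":-0.006,"rx":0,"ry":0,"rz":0,"hand":1},{"dx":0,"dy":0,"dz":-0.006,"rx":0,"ry":0,"rz":0,"hand":1},{"dx":0,"dy":0,"dz":-0.006,"rx":0,"ry":0,"rz":0,"hand":1},{"dx":0,"dy":0,"dz":0,"rx":0,"ry":0,"rz":0,"hand":1},{"dx":0,"dy":0,"dz":0,"rx":0,"ry":0,"rz":0,"hand":1}]'
```

```text
clock: 6.95
tcp_pos: [515.0, 11.4, 123.0]
ee_rot: [180.0, -0.0, 22.1]
contact_force: [1.5, -2.6, -2.8]
width: 38.5
grasp_force: 30.0
```

```bash

python3 -m handwheel '[{"dx":0,"dy":0,"dz":-0.01,"rx":0,"ry":0,"rz":0,"hand":1},{"dx":0,"dy":0,"dz":-0.01,"rx":0,"ry":0,"rz":0,"hand":1},{"dx":0,"dy":0,"dz":-0.01,"rx":0,"ry":0,"rz":0,"hand":1},{"dx":0,"dy":0,"dz":-0.01,"rx":0,"ry":0,"rz":0,"hand":1},{"dx":0,"dy":0,"dz":-0.01,"rx":0,"ry":0,"rz":0,"hand":1},{"dx":0,"dy":0,"dz":0,"rx":0,"ry":0,"rz":0,"hand":1},{"dx":0,"dy":0,"dz":0,"rx":0,"ry":0,"rz":0,"hand":1}]'
```

```text
clock: 7.65
tcp_pos: [515.2, 11.2, 71.9]
ee_rot: [180.0, -0.0, 22.1]
contact_force: [5.6, -4.2, -3.0]
width: 38.7
grasp_force: 30.0
```

```bash

python3 -m handwheel '[{"dx":0.0005,"dy":-0.0004,"dz":-0.003,"rx":0,"ry":0,"rz":0,"hand":1},{"dx":0,"dy":0,"dz":0,"rx":0,"ry":0,"rz":0,"hand":0},{"dx":0,"dy":0,"dz":0,"rx":0,"ry":0,"rz":0,"hand":0},{"dx":0,"dy":0,"dz":0,"rx":0,"ry":0,"rz":0,"hand":0},{"dx":0,"dy":0,"dz":0.04,"rx":0,"ry":0,"rz":0,"hand":0},{"dx":0,"dy":0,"dz":0.05,"rx":0,"ry":0,"rz":0,"hand":0},{"dx":0,"dy":0,"dz":0.05,"rx":0,"ry":0,"rz":0,"hand":0},{"dx":0,"dy":0,"dz":0,"rx":0,"ry":0,"rz":0,"hand":0}]'
python3 - <<'E'
from h import *
im,d,p=grab('wrist','w6.png')
P=cloud(p,d);q=P.reshape(-1,3);r=np.hypot(q[:,0]-516,q[:,1]-11);ok=(d.ravel()>0)&(r<19)&(r>15);print('hub z',np.percentile(q[ok,2],[10,50,90]));
ok=(d.ravel()>0)&(r<43)&(r>30);print('tyre z',np.percentile(q[ok,2],[10,50,90]));
g=q[(d.ravel()>0)&(r<70)&(q[:,2]>52)&(q[:,2]<74)];print(cv2.minEnclosingCircle(g[:,:2].astype(np.float32)))
E
python3 -m handwheel '[{"dx":0.004,"dy":-0.048,"dz":0,"rx":0,"ry":0,"rz":0,"hand":0},{"dx":0.004,"dy":-0.048,"dz":0,"rx":0,"ry":0,"rz":0,"hand":0},{"dx":0.004,"dy":-0.048,"dz":0,"rx":0,"ry":0,"rz":0,"hand":0},{"dx":0.004,"dy":-0.048,"dz":0,"rx":0,"ry":0,"rz":0,"hand":0},{"dx":0.004,"dy":-0.048,"dz":0,"rx":0,"ry":0,"rz":0,"hand":0},{"dx":0.004,"dy":-0.048,"dz":0,"rx":0,"ry":0,"rz":0,"hand":0},{"dx":0.004,"dy":-0.048,"dz":0,"rx":0,"ry":0,"rz":0,"hand":0},{"dx":0.004,"dy":-0.048,"dz":0,"rx":0,"ry":0,"rz":0,"hand":0}]'
python3 -m handwheel '[{"dx":0,"dy":-0.018,"dz":0,"rx":0,"ry":0,"rz":0,"hand":0.3},{"dx":0,"dy":0,"dz":0,"rx":0,"ry":0,"rz":0,"hand":0.3},{"dx":0,"dy":0,"dz":0,"rx":0,"ry":0,"rz":0,"hand":0.3},{"dx":0,"dy":0,"dz":0,"rx":0,"ry":0,"rz":0,"hand":0.3}]'
python3 - <<'E'
from h import *
im,d,p=grab('wrist','w7.png');np.savez('w7.npz',im=im,d=d,**p);print(proj(p,[549,-391,5]))
E
```

```text
clock: 8.45
tcp_pos: [517.0, 11.1, 215.8]
ee_rot: [179.6, -0.5, 22.1]
contact_force: [0.3, 0.1, 0.7]
width: 88.0
grasp_force: 0.0
hub z [ 78.11919185  80.21284809 307.23391841]
tyre z [ 61.19293918 296.01980243 314.30514654]
((515.4898071289062, 12.222982406616211), 45.03459167480469)
clock: 9.3
tcp_pos: [546.4, -374.3, 207.7]
ee_rot: [-179.8, 0.1, 22.1]
contact_force: [0.2, 0.1, 0.6]
width: 88.4
grasp_force: 0.0
clock: 9.7
tcp_pos: [547.2, -389.2, 209.4]
ee_rot: [-179.9, 0.0, 22.2]
contact_force: [0.5, -0.2, 0.3]
width: 61.7
grasp_force: 0.0
[[322.09842352 208.29562481]]
```

View pics/w7.png

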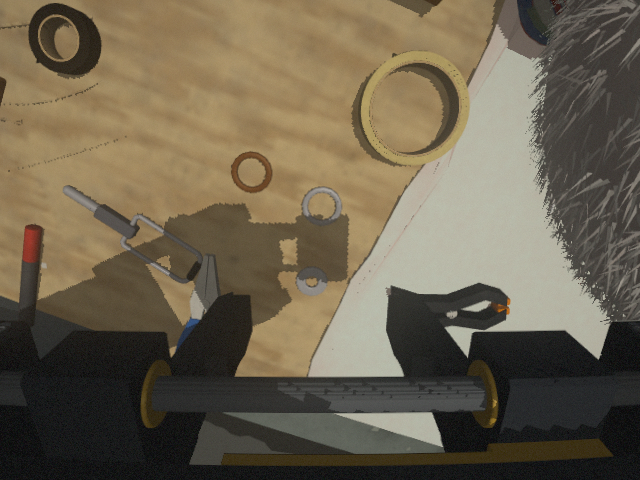

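The wheel is seated: hub top at 80 mm, centre within about 1 mm. The fitting washer is at about (321,206), the small one at (311,281) and the brown one at (252,172). The loop's sleeve at (193,271) lies beside the pliers' nose at (208,262).

```bash
python3 - <<'E'
from h import *
f=np.load('w7.npz');im=f['im'];hsv=cv2.cvtColor(im,cv2.COLOR_RGB2HSV)
v,u=np.mgrid[0:480,0:640];m=((hsv[:,:,1]<45)&(hsv[:,:,2]>110)&(np.hypot(u-321.5,v-206)<24)).astype(np.uint8)
c=np.argwhere(m)[:,::-1].astype(np.float32);e=cv2.minEnclosingCircle(c);r=cv2.fitEllipse(cv2.convexHull(c));print(len(c),e,r)
w=ray(f,r[0],5);print(w,w-status.sense()['tcp_pos'],ray(f,e[0],5))
# pin points
for n,uv in dict(tip=(65,187),headfront=(97,208),headrear=(132,228),sleeve=(193,271),nose=(208,257)).items(): print(n,ray(f,uv,6)[0].round())
E
```

```text
394 ((321.5198669433594, 206.0695343017578), 19.629369735717773) ((321.60345458984375, 204.50076293945312), (34.712337493896484, 39.630096435546875), 88.95075988769531)
[[ 552.34802699 -389.1019515     5.        ]] [[ 5.02569067e+00  6.77551578e-02 -2.04737421e+02]] [[ 550.85972133 -389.62264172    5.        ]]
tip [ 474. -146.    6.]
headfront [ 465. -181.    6.]
headrear [ 458. -220.    6.]
sleeve [ 436. -291.    6.]
nose [ 457. -301.    6.]
```

```bash

python3 -m handwheel '[{"dx":0.0037,"dy":-0.0003,"dz":-0.05,"rx":0,"ry":0,"rz":0,"hand":0.3},{"dx":0,"dy":0,"dz":-0.05,"rx":0,"ry":0,"rz":0,"hand":0.3},{"dx":0,"dy":0,"dz":-0.05,"rx":0,"ry":0,"rz":0,"hand":0.3},{"dx":0,"dy":0,"dz":-0.03,"rx":0,"ry":0,"rz":0,"hand":0.3},{"dx":0,"dy":0,"dz":-0.01,"rx":0,"ry":0,"rz":0,"hand":0.3},{"dx":0,"dy":0,"dz":-0.008,"rx":0,"ry":0,"rz":0,"hand":0.3},{"dx":0,"dy":0,"dz":0,"rx":0,"ry":0,"rz":0,"hand":0.3},{"dx":0,"dy":0,"dz":0,"rx":0,"ry":0,"rz":0,"hand":0.3}]' 20
```

```text
clock: 10.55
tcp_pos: [551.5, -391.5, 13.8]
ee_rot: [179.8, -0.1, 22.1]
contact_force: [-0.8, 0.6, -0.6]
width: 61.7
grasp_force: 0.0
```

```bash

python3 -m handwheel '[{"dx":0,"dy":0.0015,"dz":-0.0055,"rx":0,"ry":0,"rz":0,"hand":0.3},{"dx":0,"dy":0,"dz":-0.0055,"rx":0,"ry":0,"rz":0,"hand":0.3},{"dx":0,"dy":0,"dz":0,"rx":0,"ry":0,"rz":0,"hand":0.3},{"dx":0,"dy":0,"dz":0,"rx":0,"ry":0,"rz":0,"hand":1},{"dx":0,"dy":0,"dz":0,"rx":0,"ry":0,"rz":0,"hand":1},{"dx":0,"dy":0,"dz":0,"rx":0,"ry":0,"rz":0,"hand":1},{"dx":0,"dy":0,"dz":0,"rx":0,"ry":0,"rz":0,"hand":1},{"dx":0,"dy":0,"dz":0,"rx":0,"ry":0,"rz":0,"hand":1}]' 20
```

```text
clock: 11.35
tcp_pos: [550.8, -389.6, 1.0]
ee_rot: [180.0, -0.0, 22.1]
contact_force: [0.3, -0.6, 1.0]
width: 38.3
grasp_force: 20.0
```

```bash

python3 -m handwheel '[{"dx":0,"dy":0,"dz":0.03,"rx":0,"ry":0,"rz":0,"hand":1},{"dx":0,"dy":0,"dz":0.045,"rx":0,"ry":0,"rz":0,"hand":1},{"dx":0,"dy":0,"dz":0.045,"rx":0,"ry":0,"rz":0,"hand":1},{"dx":0,"dy":0.01,"dz":0.03,"rx":0,"ry":0,"rz":0,"hand":1},{"dx":-0.004,"dy":0.046,"dz":0,"rx":0,"ry":0,"rz":0,"hand":1},{"dx":-0.004,"dy":0.046,"dz":0,"rx":0,"ry":0,"rz":0,"hand":1},{"dx":-0.004,"dy":0.046,"dz":0,"rx":0,"ry":0,"rz":0,"hand":1},{"dx":-0.004,"dy":0.046,"dz":0,"rx":0,"ry":0,"rz":0,"hand":1}]'
python3 -m handwheel '[{"dx":-0.004,"dy":0.046,"dz":0,"rx":0,"ry":0,"rz":0,"hand":1},{"dx":-0.005,"dy":0.046,"dz":0,"rx":0,"ry":0,"rz":0,"hand":1},{"dx":-0.005,"dy":0.046,"dz":0,"rx":0,"ry":0,"rz":0,"hand":1},{"dx":-0.005,"dy":0.046,"dz":0,"rx":0,"ry":0,"rz":0,"hand":1},{"dx":0,"dy":0.023,"dz":0,"rx":0,"ry":0,"rz":0,"hand":1},{"dx":0,"dy":0,"dz":0,"rx":0,"ry":0,"rz":0,"hand":1},{"dx":0,"dy":0,"dz":0,"rx":0,"ry":0,"rz":0,"hand":1},{"dx":0,"dy":0,"dz":0,"rx":0,"ry":0,"rz":0,"hand":1}]'
python3 - <<'E'
from h import *
im,d,p=grab('wrist','w8.png');t=status.sense()['tcp_pos'];print(t)
print('exp washer top ctr',proj(p,t+[0,0,4]),'shaft top',proj(p,[516.2,11.4,111]))
v=im[250:400,240:400];cv2.imwrite('pics/w8c.png',cv2.resize(v[:,:,::-1],None,fx=4,fy=4))
E
```

```text
clock: 12.15
tcp_pos: [534.2, -193.8, 151.0]
ee_rot: [180.0, -0.0, 22.1]
contact_force: [0.0, 0.1, 0.2]
width: 38.5
grasp_force: 20.0
clock: 12.95
tcp_pos: [516.0, 10.4, 150.9]
ee_rot: [180.0, 0.0, 22.0]
contact_force: [-0.4, -0.2, -0.4]
width: 38.5
grasp_force: 20.0
[515.94887958  10.27206905 150.87542668]
exp washer top ctr [[320.45088008 319.20111324]] shaft top [[318.37100082 277.24544854]]
```

View pics/w8c.png

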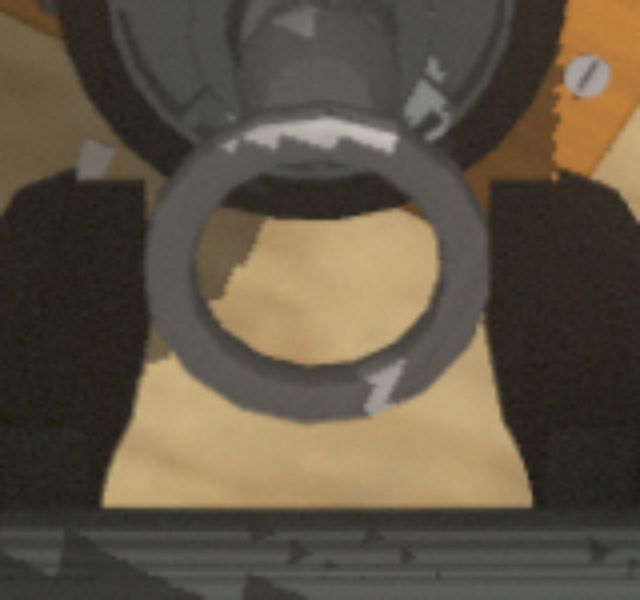

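The washer hole's centre is at about (319.5,315.3), so the washer sits 2 mm ahead of the TCP. Correcting and lowering.

```bash

python3 -m handwheel '[{"dx":-0.0012,"dy":0.0002,"dz":-0.025,"rx":0,"ry":0,"rz":0,"hand":1},{"dx":0,"dy":0,"dz":-0.007,"rx":0,"ry":0,"rz":0,"hand":1},{"dx":0,"dy":0,"dz":-0.007,"rx":0,"ry":0,"rz":0,"hand":1},{"dx":0,"dy":0,"dz":-0.007,"rx":0,"ry":0,"rz":0,"hand":1},{"dx":0,"dy":0,"dz":-0.007,"rx":0,"ry":0,"rz":0,"hand":1},{"dx":0,"dy":0,"dz":0,"rx":0,"ry":0,"rz":0,"hand":1},{"dx":0,"dy":0,"dz":0,"rx":0,"ry":0,"rz":0,"hand":1}]'
```

```text
clock: 13.7
tcp_pos: [515.1, 11.4, 98.2]
ee_rot: [180.0, -0.1, 22.1]
contact_force: [3.5, -1.6, 0.2]
width: 38.4
grasp_force: 20.0
```

```bash

python3 -m handwheel '[{"dx":0.0008,"dy":-0.0004,"dz":-0.005,"rx":0,"ry":0,"rz":0,"hand":1},{"dx":0,"dy":0,"dz":-0.005,"rx":0,"ry":0,"rz":0,"hand":1},{"dx":0,"dy":0,"dz":-0.003,"rx":0,"ry":0,"rz":0,"hand":1},{"dx":0,"dy":0,"dz":0,"rx":0,"ry":0,"rz":0,"hand":1},{"dx":0,"dy":0,"dz":0,"rx":0,"ry":0,"rz":0,"hand":0},{"dx":0,"dy":0,"dz":0,"rx":0,"ry":0,"rz":0,"hand":0},{"dx":0,"dy":0,"dz":0,"rx":0,"ry":0,"rz":0,"hand":0}]'
python3 -m handwheel '[{"dx":0,"dy":0,"dz":0.03,"rx":0,"ry":0,"rz":0,"hand":0},{"dx":0,"dy":0,"dz":0.05,"rx":0,"ry":0,"rz":0,"hand":0},{"dx":0,"dy":0,"dz":0.04,"rx":0,"ry":0,"rz":0,"hand":0},{"dx":0,"dy":0,"dz":0,"rx":0,"ry":0,"rz":0,"hand":0},{"dx":0,"dy":0,"dz":0,"rx":0,"ry":0,"rz":0,"hand":0}]'
python3 - <<'E'
from h import *
im,d,p=grab('wrist','w9.png')
P=cloud(p,d);q=P.reshape(-1,3);r=np.hypot(q[:,0]-516,q[:,1]-11);ok=(d.ravel()>0)&(r<19)&(r>15)&(q[:,2]<120);print('washer z',np.percentile(q[ok,2],[10,30,50,70,90]))
ok=(d.ravel()>0)&(r<40)&(q[:,2]>104)&(q[:,2]<118);print('shaft',cv2.minEnclosingCircle(q[ok,:2].astype(np.float32)),q[ok].mean(0))
ok=(d.ravel()>0)&(r<40)&(q[:,2]>82)&(q[:,2]<88);print('washer',cv2.minEnclosingCircle(q[ok,:2].astype(np.float32)))
s=status.sense();print(s['joint_pos'].round(1))
E
```

```text
clock: 14.4
tcp_pos: [515.3, 11.3, 85.1]
ee_rot: [180.0, -0.0, 22.1]
contact_force: [-0.4, 0.2, 0.2]
width: 60.3
grasp_force: 0.0
clock: 14.9
tcp_pos: [515.3, 11.3, 205.2]
ee_rot: [180.0, -0.1, 22.1]
contact_force: [0.2, -0.5, -0.0]
width: 88.4
grasp_force: 0.0
washer z [76.85531655 83.21783286 83.82042758 84.30288288 84.78553907]
shaft ((517.018310546875, 11.810815811157227), 11.936339378356934) [518.17842215  12.10999887 108.42928757]
washer ((515.0927124023438, 11.948901176452637), 19.833044052124023)
[-11.9  20.   83.2  -0.   76.8  56. ]
```

```bash

python3 -m handwheel '[{"dx":-0.0079,"dy":-0.03,"dz":0,"rx":0,"ry":0,"rz":0.132,"hand":0},{"dx":-0.0079,"dy":-0.03,"dz":0,"rx":0,"ry":0,"rz":0.132,"hand":0},{"dx":-0.0079,"dy":-0.03,"dz":0,"rx":0,"ry":0,"rz":0.132,"hand":0},{"dx":-0.0079,"dy":-0.03,"dz":0,"rx":0,"ry":0,"rz":0.132,"hand":0},{"dx":-0.0079,"dy":-0.03,"dz":0,"rx":0,"ry":0,"rz":0.132,"hand":0},{"dx":-0.0079,"dy":-0.03,"dz":0,"rx":0,"ry":0,"rz":0.132,"hand":0},{"dx":-0.0079,"dy":-0.03,"dz":0,"rx":0,"ry":0,"rz":0.132,"hand":0}]'
python3 -m handwheel '[{"dx":0,"dy":0,"dz":-0.03,"rx":0,"ry":0,"rz":0,"hand":0.5},{"dx":0,"dy":0,"dz":-0.03,"rx":0,"ry":0,"rz":0,"hand":0.5},{"dx":0,"dy":0,"dz":-0.03,"rx":0,"ry":0,"rz":0,"hand":0.5},{"dx":0,"dy":0,"dz":0,"rx":0,"ry":0,"rz":0,"hand":0.5},{"dx":0,"dy":0,"dz":0,"rx":0,"ry":0,"rz":0,"hand":0.5}]'
python3 - <<'E'
from h import *
im,d,p=grab('wrist','w10.png');np.savez('w10.npz',im=im,d=d,**p)
c=im[100:400,160:480].copy();c=cv2.resize(c,None,fx=2,fy=2);cv2.imwrite('pics/w10c.png',c[:,:,::-1]);print(proj(p,[[474,-146,6],[465,-181,6],[460,-199,12]]))
E
```

```text
clock: 15.65
tcp_pos: [459.1, -199.6, 203.2]
ee_rot: [-179.8, -0.1, 75.4]
contact_force: [0.5, 0.5, -0.3]
width: 88.4
grasp_force: 0.0
clock: 16.15
tcp_pos: [459.9, -198.6, 114.6]
ee_rot: [-179.9, -0.0, 75.0]
contact_force: [0.2, -0.2, -0.5]
width: 50.4
grasp_force: 0.0
[[319.1564608  165.02799844]
 [319.65173691 215.81991547]
 [319.39912026 243.06616995]]
```

View pics/w10c.png

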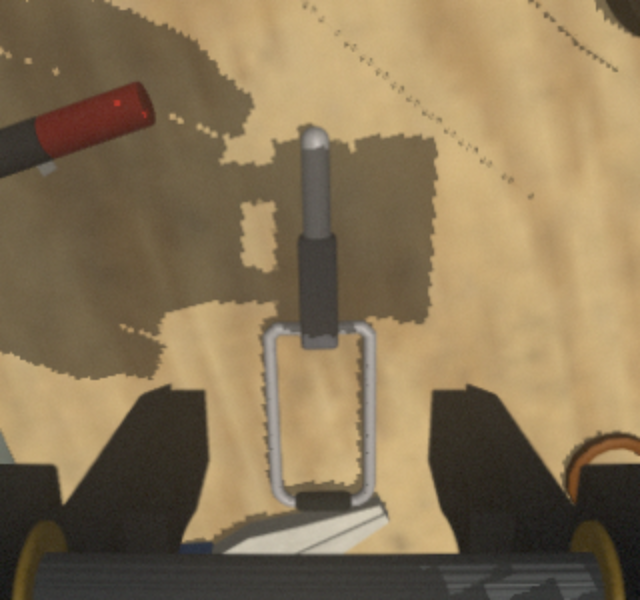

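The pin points straight up the image: tip (317,165), face (319,218), hinge (319,270), with the sleeve at (322,350) just in front of the pliers' nose. The tool is aligned, so I'm descending to grip.

```bash

python3 -m handwheel '[{"dx":0,"dy":0,"dz":-0.04,"rx":0,"ry":0,"rz":0,"hand":0.5},{"dx":0,"dy":0,"dz":-0.04,"rx":0,"ry":0,"rz":0,"hand":0.5},{"dx":0,"dy":0,"dz":-0.02,"rx":0,"ry":0,"rz":0.01,"hand":0.5},{"dx":0,"dy":0,"dz":-0.006,"rx":0,"ry":0,"rz":0,"hand":0.5},{"dx":0,"dy":0,"dz":-0.005,"rx":0,"ry":0,"rz":0,"hand":0.5},{"dx":0,"dy":0,"dz":0,"rx":0,"ry":0,"rz":0,"hand":0.5},{"dx":0,"dy":0,"dz":0,"rx":0,"ry":0,"rz":0,"hand":0.5}]' 30
python3 -m handwheel '[{"dx":0,"dy":0,"dz":0,"rx":0,"ry":0,"rz":0,"hand":1},{"dx":0,"dy":0,"dz":0,"rx":0,"ry":0,"rz":0,"hand":1},{"dx":0,"dy":0,"dz":0,"rx":0,"ry":0,"rz":0,"hand":1},{"dx":0,"dy":0,"dz":0,"rx":0,"ry":0,"rz":0,"hand":1},{"dx":0,"dy":0,"dz":0,"rx":0,"ry":0,"rz":0,"hand":1},{"dx":0,"dy":0,"dz":0,"rx":0,"ry":0,"rz":0,"hand":1}]'
```

```text
clock: 16.9
tcp_pos: [460.7, -199.2, 5.1]
ee_rot: [179.9, 0.1, 75.6]
contact_force: [0.2, -0.2, -0.6]
width: 44.1
grasp_force: 0.0
clock: 17.5
tcp_pos: [460.1, -198.8, 4.1]
ee_rot: [180.0, 0.0, 75.6]
contact_force: [0.1, 1.6, 2.4]
width: 13.6
grasp_force: 30.0
```

```bash

python3 -m handwheel '[{"dx":0,"dy":0,"dz":0.01,"rx":0,"ry":0,"rz":0,"hand":1},{"dx":0,"dy":0,"dz":0.03,"rx":0,"ry":0,"rz":0,"hand":1},{"dx":0,"dy":0,"dz":0.03,"rx":0,"ry":0,"rz":0,"hand":1},{"dx":0.01,"dy":0.03,"dz":0.016,"rx":0,"ry":0,"rz":0.06,"hand":1},{"dx":0.0157,"dy":0.04,"dz":0,"rx":0,"ry":0,"rz":0.062,"hand":1},{"dx":0.01,"dy":0.03,"dz":0,"rx":0,"ry":0,"rz":0,"hand":1},{"dx":0.01,"dy":0.027,"dz":0,"rx":0,"ry":0,"rz":0,"hand":1},{"dx":0,"dy":0,"dz":0,"rx":0,"ry":0,"rz":0,"hand":1}]'
python3 -m handwheel '[{"dx":0,"dy":0,"dz":0,"rx":0,"ry":0,"rz":0,"hand":1},{"dx":0,"dy":0,"dz":0,"rx":0,"ry":0,"rz":0,"hand":1}]'
python3 - <<'E'
from h import *
im,d,p=grab('wrist','w11.png');np.savez('w11.npz',im=im,d=d,**p);t=status.sense()['tcp_pos'];print(t,status.sense()['ee_rot'])
a=np.array([.129,.992,0]);print('tip/face exp',proj(p,[t+57*a+[0,0,2],t+18*a+[0,0,2]]),'shaft top',proj(p,[516.6,11.6,111]))
c=im[60:360,170:490];cv2.imwrite('pics/w11c.png',cv2.resize(c,None,fx=2,fy=2)[:,:,::-1])
E
```

```text
clock: 18.3
tcp_pos: [506.2, -69.1, 90.5]
ee_rot: [180.0, -0.0, 82.8]
contact_force: [0.1, -0.8, -2.0]
width: 13.8
grasp_force: 30.0
clock: 18.5
tcp_pos: [505.6, -72.5, 90.1]
ee_rot: [-180.0, 0.0, 82.6]
contact_force: [0.3, -0.5, -0.0]
width: 13.5
grasp_force: 30.0
[505.53336448 -72.65019803  90.06200786] [-1.79995864e+02  7.64369296e-03  8.25412829e+01]
tip/face exp [[318.33600049 191.20010552]
 [318.48840358 280.79389323]] shaft top [[318.45960498 117.17808546]]
```

View pics/w11c.png

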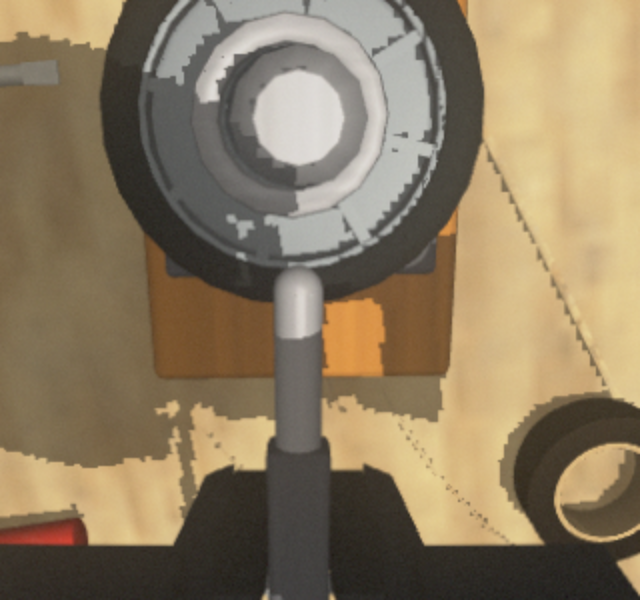

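The tip at (319,194) and the shaft end at (319,118) line up, and the rail looks square to the pin. That makes 11 viewed pictures, one over the limit, so I'll work by numbers from here. Inserting.

```bash

python3 -m handwheel '[{"dx":0.0013,"dy":0.0099,"dz":0,"rx":0,"ry":0,"rz":0,"hand":1},{"dx":0.0006,"dy":0.005,"dz":0,"rx":0,"ry":0,"rz":0,"hand":1},{"dx":0.0006,"dy":0.005,"dz":0,"rx":0,"ry":0,"rz":0,"hand":1},{"dx":0.0006,"dy":0.005,"dz":0,"rx":0,"ry":0,"rz":0,"hand":1},{"dx":0,"dy":0,"dz":0,"rx":0,"ry":0,"rz":0,"hand":1},{"dx":0,"dy":0,"dz":0,"rx":0,"ry":0,"rz":0,"hand":1}]'
```

```text
clock: 19.15
tcp_pos: [508.9, -46.7, 89.9]
ee_rot: [-180.0, 0.0, 82.6]
contact_force: [-0.4, 0.5, -1.1]
width: 13.7
grasp_force: 30.0
```

```bash

python3 -m handwheel '[{"dx":0.0006,"dy":0.005,"dz":0,"rx":0,"ry":0,"rz":0,"hand":1},{"dx":0.0007,"dy":0.005,"dz":0,"rx":0,"ry":0,"rz":0,"hand":1},{"dx":0.0006,"dy":0.005,"dz":0,"rx":0,"ry":0,"rz":0,"hand":1},{"dx":0.0007,"dy":0.005,"dz":0,"rx":0,"ry":0,"rz":0,"hand":1},{"dx":0.0006,"dy":0.004,"dz":0,"rx":0,"ry":0,"rz":0,"hand":1},{"dx":0,"dy":0,"dz":0,"rx":0,"ry":0,"rz":0,"hand":1},{"dx":0,"dy":0,"dz":0,"rx":0,"ry":0,"rz":0,"hand":1}]'
```

```text
clock: 19.85
tcp_pos: [512.1, -22.8, 89.9]
ee_rot: [180.0, 0.0, 82.6]
contact_force: [0.3, -0.9, -2.1]
width: 13.7
grasp_force: 30.0
```

```bash

python3 -m handwheel '[{"dx":0.0003,"dy":0.0025,"dz":0,"rx":0,"ry":0,"rz":0,"hand":1},{"dx":0.0002,"dy":0.0015,"dz":0,"rx":0,"ry":0,"rz":0,"hand":1},{"dx":0,"dy":0,"dz":0,"rx":0,"ry":0,"rz":0,"hand":1},{"dx":0,"dy":0,"dz":0,"rx":0,"ry":0,"rz":0,"hand":1}]'
python3 -m handwheel '[{"dx":0.0001,"dy":0.001,"dz":0,"rx":0,"ry":0,"rz":0,"hand":1},{"dx":0,"dy":0,"dz":0,"rx":0,"ry":0,"rz":0,"hand":1},{"dx":0,"dy":0,"dz":0,"rx":0,"ry":0,"rz":0,"hand":1}]'
```

```text
clock: 20.25
tcp_pos: [512.6, -18.9, 89.9]
ee_rot: [-180.0, -0.0, 82.6]
contact_force: [-0.2, 0.3, -1.6]
width: 13.3
grasp_force: 30.0
clock: 20.55
tcp_pos: [512.7, -17.9, 89.9]
ee_rot: [-180.0, 0.0, 82.6]
contact_force: [0.1, -0.3, -0.7]
width: 13.5
grasp_force: 30.0
```

```bash

python3 -m handwheel '[{"dx":0.0001,"dy":0.001,"dz":0,"rx":0,"ry":0,"rz":0,"hand":1},{"dx":0,"dy":0,"dz":0,"rx":0,"ry":0,"rz":0,"hand":1},{"dx":0,"dy":0,"dz":0,"rx":0,"ry":0,"rz":0,"hand":1}]' | grep -E "tcp|contact"
python3 -m handwheel '[{"dx":0.0001,"dy":0.001,"dz":0,"rx":0,"ry":0,"rz":0,"hand":1},{"dx":0,"dy":0,"dz":0,"rx":0,"ry":0,"rz":0,"hand":1},{"dx":0,"dy":0,"dz":0,"rx":0,"ry":0,"rz":0,"hand":1}]'| grep -E "tcp|contact"
python3 - <<'E'
from h import *
im,d,p=grab('wrist','w12.png');t=status.sense()['tcp_pos']
P=cloud(p,d);q=P.reshape(-1,3);a=np.array([.129,.992,0]);n=np.array([.992,-.129,0]);ax=np.array([516.6,11.6,0])
q=q[(d.ravel()>0)];s=(q-ax)@a;l=(q-ax)@n
for lo in range(-60,45,4):
    k=(s>=lo)&(s<lo+4)&(abs(l)<4)&(q[:,2]>70)
    if k.sum()>3:print(lo,k.sum(),np.percentile(q[k,2],[10,50,90]).round(1))
E
```

```text
tcp_pos: [512.8, -16.8, 89.9]
contact_force: [0.4, -0.7, -1.6]
tcp_pos: [512.8, -15.8, 89.9]
contact_force: [-0.3, 0.3, -1.4]
-56 10 [95.5 96.  96.7]
-52 108 [96.5 97.1 97.8]
-48 135 [96.5 97.3 97.9]
-44 120 [96.6 97.2 97.9]
-40 143 [96.5 97.2 97.9]
-36 140 [96.5 97.2 98. ]
-32 144 [96.4 97.2 97.8]
-28 157 [96.4 97.2 97.9]
-24 159 [96.5 97.2 97.8]
-20 156 [96.4 97.1 97.9]
-16 20 [97.1 97.7 98.9]
-12 517 [109.1 180.4 181.7]
-8 658 [110.  171.  187.8]
-4 1528 [110.7 170.2 188.3]
0 296 [109.7 110.7 168.7]
4 243 [108.5 110.  110.8]
8 416 [ 95.4 104.7 107.8]
12 188 [94.6 95.7 96.6]
16 191 [94.5 95.7 96.5]
20 197 [94.6 95.6 96.5]
24 223 [92.9 94.9 96.4]
28 36 [91.2 92.6 93.9]
```

```bash

python3 -m handwheel '[{"dx":0.0001,"dy":0.001,"dz":0,"rx":0,"ry":0,"rz":0,"hand":1},{"dx":0,"dy":0,"dz":0,"rx":0,"ry":0,"rz":0,"hand":1},{"dx":0,"dy":0,"dz":0,"rx":0,"ry":0,"rz":0,"hand":1}]' | grep -E "tcp|contact"
python3 -m handwheel '[{"dx":0.0001,"dy":0.001,"dz":0,"rx":0,"ry":0,"rz":0,"hand":1},{"dx":0,"dy":0,"dz":0,"rx":0,"ry":0,"rz":0,"hand":1},{"dx":0,"dy":0,"dz":0,"rx":0,"ry":0,"rz":0,"hand":1}]'| grep -E "tcp|contact"
```

```text
tcp_pos: [513.0, -15.1, 90.0]
contact_force: [-1.1, -1.7, -1.2]
tcp_pos: [513.3, -14.1, 90.0]
contact_force: [0.8, -4.2, -1.3]
```

```bash

python3 -m handwheel '[{"dx":0,"dy":0,"dz":0,"rx":0,"ry":0,"rz":0,"hand":0.5},{"dx":0,"dy":0,"dz":0,"rx":0,"ry":0,"rz":0,"hand":0.5},{"dx":0,"dy":0,"dz":0,"rx":0,"ry":0,"rz":0,"hand":0.5},{"dx":0,"dy":0,"dz":0.02,"rx":0,"ry":0,"rz":0,"hand":0.5},{"dx":0,"dy":0,"dz":0.04,"rx":0,"ry":0,"rz":0,"hand":0.5},{"dx":0,"dy":0,"dz":0.04,"rx":0,"ry":0,"rz":0,"hand":0.5},{"dx":0,"dy":0,"dz":0.03,"rx":0,"ry":0,"rz":0,"hand":0.5},{"dx":0,"dy":0,"dz":0,"rx":0,"ry":0,"rz":0,"hand":0.5}]'
python3 - <<'E'
from h import *
s=status.sense();print(s['joint_pos'].round(1))
im,d,p=grab('wrist','w13.png')
P=cloud(p,d);q=P.reshape(-1,3);a=np.array([.129,.992,0]);n=np.array([.992,-.129,0]);ax=np.array([516.6,11.6,0])
q=q[(d.ravel()>0)];s=(q-ax)@a;l=(q-ax)@n
for lo in range(-140,45,5):
    k=(s>=lo)&(s<lo+5)&(abs(l)<24)&(q[:,2]>70)&(q[:,2]<125)
    if k.sum()>3:print(lo,k.sum(),np.percentile(q[k,2],[10,50,90]).round(1),np.percentile(l[k],[2,50,98]).round(1))
E
```

```text
clock: 22.6
tcp_pos: [514.4, -13.9, 223.8]
ee_rot: [179.6, 0.0, 82.6]
contact_force: [0.6, 0.6, -0.4]
width: 44.0
grasp_force: 0.0
[-14.8  18.8  81.7   0.   79.1  -7.4]
-130 6 [83.1 83.8 84. ] [0.9 6.5 9.5]
-125 152 [83.4 85.  85.8] [-15.6  -0.3  16.9]
-120 182 [81.8 83.7 85. ] [-18.3   2.4  20.7]
-115 50 [83.5 84.5 85.1] [-20.1 -15.5  22.2]
-110 52 [83.7 84.8 85.7] [-19.9 -15.4  22. ]
-105 54 [83.9 85.2 86.2] [-19.8 -15.4  21.9]
-100 47 [84.8 85.8 86.3] [-19.6 -16.   21.8]
-95 57 [84.9 85.9 86.8] [-20.3  18.1  22.6]
-90 58 [85.3 86.3 87.2] [-20.2 -15.8  22.4]
-85 60 [85.3 86.7 87.4] [-20.1   1.1  22.4]
-80 61 [86.  87.2 88.1] [-19.9 -15.6  22.1]
-75 59 [86.6 87.7 88.5] [-20.4  17.7  22. ]
-70 60 [87.  87.8 88.8] [-20.5   0.7  21.8]
-65 65 [87.4 88.3 89.1] [-20.4 -16.1  21.7]
-60 65 [87.7 88.9 89.7] [-20.1 -15.9  21.6]
-55 92 [88.5 89.8 93.3] [-20.8  -0.1  21.4]
-50 211 [88.9 90.7 93.9] [-19.9   0.7  21.1]
-45 206 [88.4 91.1 94.3] [-16.5   0.7  18.7]
-40 104 [93.1 94.2 95.2] [-6.5 -0.1  7.2]
-35 106 [93.6 94.6 95.6] [-6.5  0.7  7.1]
-30 103 [93.9 94.9 95.8] [-6.4 -0.1  7.1]
-25 107 [94.3 95.5 96.3] [-6.3  0.7  7.1]
-20 136 [83.8 95.6 96.9] [-12.2  -1.2   8.1]
-15 130 [ 83.3  84.6 104.8] [-17.3  -4.2  12.9]
-10 218 [ 83.  105.7 110.2] [-19.7  -2.2  15.2]
-5 295 [ 83.6 108.4 110.8] [-20.7  -1.5  16.7]
0 333 [ 83.5 107.3 110.8] [-20.6   0.   16.8]
5 371 [ 83.2 103.3 109.5] [-19.6  -0.7  15.9]
10 288 [ 82.9  85.3 104.1] [-17.2   0.   13.7]
15 198 [76.5 85.5 97.7] [-13.3  -2.2   9.6]
20 86 [95.2 97.4 98.5] [-5.2 -0.7  3.8]
25 64 [95.2 97.  98.3] [-5.  -0.7  3.6]
```

```bash

python3 -m handwheel '[{"dx":-0.0015,"dy":-0.012,"dz":0,"rx":0,"ry":0,"rz":0.1428,"hand":0.6},{"dx":-0.0015,"dy":-0.012,"dz":0,"rx":0,"ry":0,"rz":0.1428,"hand":0.6},{"dx":-0.0015,"dy":-0.012,"dz":0,"rx":0,"ry":0,"rz":0.1428,"hand":0.6},{"dx":-0.0015,"dy":-0.012,"dz":0,"rx":0,"ry":0,"rz":0.1428,"hand":0.6},{"dx":-0.0015,"dy":-0.012,"dz":0,"rx":0,"ry":0,"rz":0.1428,"hand":0.6},{"dx":-0.0015,"dy":-0.012,"dz":0,"rx":0,"ry":0,"rz":0.1428,"hand":0.6},{"dx":-0.0015,"dy":-0.012,"dz":0,"rx":0,"ry":0,"rz":0.1428,"hand":0.6},{"dx":-0.0015,"dy":-0.0113,"dz":-0.02,"rx":0,"ry":0,"rz":0.1428,"hand":0.65}]'
python3 -m handwheel '[{"dx":0,"dy":0,"dz":-0.02,"rx":0,"ry":0,"rz":0.1428,"hand":0.65},{"dx":0,"dy":0,"dz":-0.03,"rx":0,"ry":0,"rz":0.1428,"hand":0.65},{"dx":0,"dy":0,"dz":-0.03,"rx":0,"ry":0,"rz":0.1428,"hand":0.65},{"dx":0,"dy":0,"dz":0,"rx":0,"ry":0,"rz":0,"hand":0.65},{"dx":0,"dy":0,"dz":0,"rx":0,"ry":0,"rz":0,"hand":0.65}]'
python3 - <<'E'
from h import *
im,d,p=grab('wrist','w14.png');t=status.sense()['tcp_pos'];print(t,status.sense()['joint_pos'].round(1))
P=cloud(p,d);q=P.reshape(-1,3);a=np.array([.129,.992,0]);n=np.array([.992,-.129,0]);ax=np.array([516.6,11.6,0])
q=q[(d.ravel()>0)];s=(q-ax)@a;l=(q-ax)@n;print('tcp s,l',(t-ax)@a,(t-ax)@n)
for lo in range(-134,-20,4):
    k=(s>=lo)&(s<lo+4)&(abs(l)<24)&(q[:,2]>70)&(q[:,2]<105)
    if k.sum()>3:print(lo,k.sum(),np.percentile(q[k,2],[10,50,90]).round(1),np.percentile(l[k],[2,50,98]).round(1))
E
```

```text
clock: 23.45
tcp_pos: [501.4, -109.7, 199.9]
ee_rot: [180.0, 0.1, 148.4]
contact_force: [0.2, -1.1, 0.1]
width: 31.4
grasp_force: 0.0
clock: 23.95
tcp_pos: [500.9, -109.0, 119.7]
ee_rot: [180.0, -0.1, 172.4]
contact_force: [0.5, 0.1, 0.2]
width: 31.0
grasp_force: 0.0
[ 501.34148768 -109.20919828  120.55240904] [ -25.5   25.2   90.7    0.    64.1 -107.9]
tcp s,l -121.81107278192323 0.44794236050879727
-130 8 [81.6 82.  82.8] [-7.3 -5.8 -3.6]
-126 348 [83.  84.6 85.8] [-14.1   0.4  16.3]
-122 430 [82.8 84.3 85.5] [-18.3  -1.2  19.8]
-118 133 [82.3 84.1 84.8] [-19.7 -14.7  21.7]
-114 142 [82.7 84.3 85.2] [-19.9 -16.   21.6]
-110 140 [83.4 84.8 85.6] [-20.  -15.7  22.5]
-106 136 [83.5 84.9 85.8] [-20.1 -15.6  22. ]
-102 81 [83.4 85.3 86.4] [-20.1 -18.4 -15.7]
-98 70 [84.5 85.8 86.7] [-20.2 -18.3 -15.7]
-94 67 [85.1 86.1 87. ] [-20.2 -18.3 -15.8]
-90 71 [85.2 86.2 87.4] [-20.3 -18.5 -15.9]
-86 70 [85.4 86.7 87.8] [-20.2 -18.4 -16. ]
-82 79 [85.8 87.  87.8] [-20.4 -18.1  19.1]
-78 134 [85.8 87.2 88.2] [-20.3 -16.1  21.5]
-74 131 [85.6 87.7 88.5] [-20.5 -16.6  21.5]
-70 148 [86.1 87.9 88.9] [-20.4 -15.7  21.2]
-66 146 [86.5 88.2 89. ] [-20.5 -15.8  22.1]
-62 147 [87.3 88.5 89.4] [-20.6 -16.4  21.9]
-58 140 [87.3 88.9 89.9] [-20.7 -16.3  21.5]
-54 427 [86.1 89.8 93.4] [-20.5  -1.1  20.6]
-50 521 [88.1 90.2 93.9] [-20.1  -3.6  20. ]
-46 365 [89.4 92.1 94.4] [-17.   -1.1  17.7]
-42 226 [89.2 94.  94.8] [-6.5 -1.5  6.8]
-38 229 [89.3 94.3 95.2] [-6.6 -1.7  6.5]
-34 232 [88.6 94.6 95.5] [-6.6 -1.9  6.7]
-30 227 [89.6 94.8 95.9] [-6.8 -2.1  6.5]
-26 227 [90.1 95.2 96.2] [-6.7 -2.1  6.4]
-22 410 [72.6 89.2 96.1] [-10.2  -5.    5.8]
```

```bash

python3 -m handwheel '[{"dx":-0.0002,"dy":-0.0012,"dz":-0.02,"rx":0,"ry":0,"rz":0,"hand":0.65},{"dx":0,"dy":0,"dz":-0.015,"rx":0,"ry":0,"rz":0,"hand":0.65},{"dx":0,"dy":0,"dz":-0.008,"rx":0,"ry":0,"rz":0,"hand":0.65},{"dx":0,"dy":0,"dz":0,"rx":0,"ry":0,"rz":0,"hand":0.65},{"dx":0,"dy":0,"dz":0,"rx":0,"ry":0,"rz":0,"hand":1},{"dx":0,"dy":0,"dz":0,"rx":0,"ry":0,"rz":0,"hand":1},{"dx":0,"dy":0,"dz":0,"rx":0,"ry":0,"rz":0,"hand":1},{"dx":0,"dy":0,"dz":0,"rx":0,"ry":0,"rz":0,"hand":1}]' 6
```

```text
clock: 24.8
tcp_pos: [501.0, -110.4, 77.3]
ee_rot: [-180.0, 0.0, 172.6]
contact_force: [-0.6, 0.5, 0.4]
width: 7.7
grasp_force: 6.0
```

```bash

python3 -m handwheel '[{"dx":0,"dy":0.0003,"dz":0.01,"rx":0,"ry":0,"rz":0,"hand":1},{"dx":0.0001,"dy":0.0005,"dz":0.0108,"rx":0,"ry":0,"rz":0,"hand":1},{"dx":0.0003,"dy":0.0025,"dz":0.0098,"rx":0,"ry":0,"rz":0,"hand":1},{"dx":0.0005,"dy":0.0035,"dz":0.0092,"rx":0,"ry":0,"rz":0,"hand":1},{"dx":0.0006,"dy":0.0049,"dz":0.0088,"rx":0,"ry":0,"rz":0,"hand":1},{"dx":0.0007,"dy":0.0057,"dz":0.0081,"rx":0,"ry":0,"rz":0,"hand":1},{"dx":0,"dy":0,"dz":0,"rx":0,"ry":0,"rz":0,"hand":1}]'
python3 - <<'E'
from h import *
im,d,p=grab('wrist','w15.png');t=status.sense()['tcp_pos']
P=cloud(p,d);q=P.reshape(-1,3);a=np.array([.129,.992,0]);n=np.array([.992,-.129,0]);ax=np.array([516.6,11.6,0])
q=q[(d.ravel()>0)];s=(q-ax)@a;l=(q-ax)@n;print('tcp s,l',(t-ax)@a,(t-ax)@n,t[2])
for lo in range(-134,40,8):
    k=(s>=lo)&(s<lo+8)&(abs(l)<24)&(q[:,2]>82)&(q[:,2]<130)
    if k.sum()>3:print(lo,k.sum(),np.percentile(q[k,2],[10,50,90]).round(1),np.percentile(l[k],[2,50,98]).round(1))
E
```

```text
clock: 25.5
tcp_pos: [503.5, -92.4, 134.9]
ee_rot: [-180.0, 0.1, 172.7]
contact_force: [-0.4, -1.1, 0.9]
width: 7.4
grasp_force: 6.0
tcp s,l -105.14695022062388 0.27180282057929334 134.1954812722487
-102 18 [127.1 128.9 129.9] [-19.9 -19.4 -16.7]
-94 170 [123.6 126.4 128.9] [-20.2 -18.8 -15.7]
-86 166 [116.9 119.9 122.8] [-20.3 -18.8 -15.8]
-78 283 [110.3 113.3 116. ] [-20.4 -16.4  21.4]
-70 271 [103.6 106.8 109.9] [-20.6 -16.1  21.2]
-62 240 [ 97.  100.2 103.3] [-20.7 -15.9  21.1]
-54 725 [87.8 92.6 94.8] [-20.6  -1.6  20.1]
-46 570 [89.1 93.1 94.5] [-17.2  -1.5  18. ]
-38 402 [89.4 94.4 95.3] [-6.7 -2.   6.6]
-30 422 [89.7 95.  96.1] [-6.9 -1.8  6.9]
-22 540 [83.3 95.4 96.7] [-14.4  -4.5   6.4]
-14 1204 [ 83.8  99.7 108.7] [-18.9  -5.1  14.2]
-6 1003 [ 83.8 106.3 110.6] [-21.1  -8.2  15.9]
2 461 [ 83.7 105.9 110.5] [-20.4  -8.1   5.5]
10 309 [83.4 84.7 97.7] [-16.5  -6.4   2.3]
18 230 [94.5 97.3 98.7] [-5.  -1.9  3.5]
26 25 [94.7 96.6 98.1] [-4.4 -1.7  2.9]
```

```bash

python3 -m handwheel '[{"dx":0.0009,"dy":0.0068,"dz":0.0072,"rx":0,"ry":0,"rz":0,"hand":1},{"dx":0.001,"dy":0.0077,"dz":0.0063,"rx":0,"ry":0,"rz":0,"hand":1},{"dx":0.0011,"dy":0.0085,"dz":0.0052,"rx":0,"ry":0,"rz":0,"hand":1},{"dx":0.0012,"dy":0.009,"dz":0.004,"rx":0,"ry":0,"rz":0,"hand":1},{"dx":0.0012,"dy":0.0095,"dz":0.0028,"rx":0,"ry":0,"rz":0,"hand":1},{"dx":0.0013,"dy":0.0098,"dz":0.0015,"rx":0,"ry":0,"rz":0,"hand":1},{"dx":0.0013,"dy":0.0099,"dz":0.0002,"rx":0,"ry":0,"rz":0,"hand":1}]' | grep -E "tcp|force|width"
python3 -m handwheel '[{"dx":0.0013,"dy":0.0099,"dz":-0.0011,"rx":0,"ry":0,"rz":0,"hand":1},{"dx":0.0012,"dy":0.0096,"dz":-0.0023,"rx":0,"ry":0,"rz":0,"hand":1},{"dx":0.0012,"dy":0.0092,"dz":-0.0037,"rx":0,"ry":0,"rz":0,"hand":1},{"dx":0.0011,"dy":0.0087,"dz":-0.0048,"rx":0,"ry":0,"rz":0,"hand":1},{"dx":0.001,"dy":0.008,"dz":-0.0059,"rx":0,"ry":0,"rz":0,"hand":1},{"dx":0.0012,"dy":0.0093,"dz":-0.0094,"rx":0,"ry":0,"rz":0,"hand":1},{"dx":0,"dy":0,"dz":0,"rx":0,"ry":0,"rz":0,"hand":1}]'
```

```text
tcp_pos: [511.1, -30.6, 160.8]
contact_force: [-0.1, 0.1, 0.3]
width: 7.4
grasp_force: 6.0
clock: 26.95
tcp_pos: [517.6, 24.1, 132.2]
ee_rot: [180.0, -0.1, 172.7]
contact_force: [0.1, 0.4, 0.8]
width: 7.7
grasp_force: 6.0
```

```bash

python3 -m handwheel '[{"dx":0,"dy":0,"dz":0,"rx":0,"ry":0,"rz":0,"hand":0.6},{"dx":0,"dy":0,"dz":0,"rx":0,"ry":0,"rz":0,"hand":0.6},{"dx":0,"dy":0,"dz":0,"rx":0,"ry":0,"rz":0,"hand":0.6},{"dx":0,"dy":0,"dz":0.03,"rx":0,"ry":0,"rz":0,"hand":0.6},{"dx":0,"dy":0,"dz":0.03,"rx":0,"ry":0,"rz":-0.1428,"hand":0.7},{"dx":0,"dy":0,"dz":0,"rx":0,"ry":0,"rz":-0.1428,"hand":0.83},{"dx":0,"dy":0,"dz":0,"rx":0,"ry":0,"rz":-0.1428,"hand":0.83},{"dx":0.0025,"dy":0.0183,"dz":0,"rx":0,"ry":0,"rz":-0.1428,"hand":0.83}]'
python3 -m handwheel '[{"dx":0,"dy":0,"dz":0,"rx":0,"ry":0,"rz":-0.1428,"hand":0.83},{"dx":0,"dy":0,"dz":0,"rx":0,"ry":0,"rz":-0.1428,"hand":0.83},{"dx":0,"dy":0,"dz":0,"rx":0,"ry":0,"rz":-0.1428,"hand":0.83},{"dx":0,"dy":0,"dz":0,"rx":0,"ry":0,"rz":-0.1428,"hand":0.83},{"dx":0,"dy":0,"dz":0,"rx":0,"ry":0,"rz":-0.1428,"hand":0.83},{"dx":0,"dy":0,"dz":0,"rx":0,"ry":0,"rz":-0.1428,"hand":0.83},{"dx":0,"dy":0,"dz":0,"rx":0,"ry":0,"rz":-0.1428,"hand":0.83},{"dx":0,"dy":0,"dz":0,"rx":0,"ry":0,"rz":0,"hand":0.83}]'
cat > lp.py <<'E'
from h import *
im,d,p=grab('wrist','wl.png');t=status.sense()['tcp_pos']
P=cloud(p,d);q=P.reshape(-1,3);a=np.array([.129,.992,0]);n=np.array([.992,-.129,0]);ax=np.array([516.6,11.6,0])
q=q[(d.ravel()>0)];s=(q-ax)@a;l=(q-ax)@n;print('tcp s,l',(t-ax)@a,(t-ax)@n,t[2])
for nm,l0,l1 in [('pin',-4,4),('R',14,24),('L',-24,-14)]:
  for lo in range(-60,48,4):
    k=(s>=lo)&(s<lo+4)&(l>l0)&(l<l1)&(q[:,2]>86.5)&(q[:,2]<125)
    if k.sum()>3 and abs(lo)>12:print(nm,lo,k.sum(),np.percentile(q[k,2],[10,50,90]).round(1),np.percentile(l[k],[2,50,98]).round(1))
E
python3 lp.py
```

```text
clock: 27.75
tcp_pos: [520.7, 40.0, 194.1]
ee_rot: [180.0, 0.1, 139.4]
contact_force: [-0.6, 0.2, 0.0]
width: 15.3
grasp_force: 0.0
clock: 28.55
tcp_pos: [520.6, 41.0, 193.8]
ee_rot: [180.0, 0.0, 82.5]
contact_force: [0.4, 0.3, 1.0]
width: 14.7
grasp_force: 0.0
tcp s,l 29.699245051936323 0.15271570278204935 193.80901090283575
pin -52 36 [94.3 94.8 95.6] [-3.6 -0.1  3.4]
pin -48 44 [94.4 95.2 95.7] [-3.6 -0.1  3.4]
pin -44 42 [94.5 95.1 96. ] [-3.6  0.3  3.4]
pin -40 40 [94.8 95.2 96. ] [-3.5 -0.5  3.4]
pin -36 48 [94.7 95.5 96.2] [-3.5 -0.1  3.4]
pin -32 44 [94.9 95.6 96.4] [-3.5 -0.4  3.4]
pin -28 47 [95.1 95.9 96.6] [-3.5  0.3  3.4]
pin -24 43 [95.1 96.1 96.9] [-3.4 -0.4  3.4]
pin -20 44 [95.5 96.1 97. ] [-3.4 -0.   3.4]
pin 16 55 [94.8 96.  96.9] [-3.9 -0.3  3.3]
pin 20 57 [95.4 96.2 97. ] [-3.9 -0.3  3.3]
pin 24 62 [95.  95.9 96.8] [-3.8 -0.3  3.3]
pin 28 39 [98.2 99.  99.8] [-3.7  0.5  4. ]
pin 32 78 [ 97.9  99.2 100.4] [-3.7  0.5  4. ]
pin 36 22 [94.4 96.3 97.9] [-3.7  0.5  4. ]
R 16 36 [95.3 96.5 97.2] [16.9 19.  21.4]
R 20 35 [95.7 97.  97.8] [16.8 18.9 21.2]
R 24 36 [96.3 97.4 98.2] [15.8 18.8 21.1]
R 28 43 [96.4 97.3 98.4] [14.5 17.4 20.3]
R 32 17 [95.6 97.  98.3] [14.5 15.3 17.1]
L 16 37 [95.2 96.4 97.3] [-21.2 -18.9 -16.8]
L 20 32 [96.1 97.2 97.9] [-21.  -18.7 -16.7]
L 24 39 [96.1 97.3 98.2] [-20.9 -18.7 -16.3]
L 28 40 [96.8 97.9 98.5] [-20.  -17.1 -14.2]
L 32 19 [95.8 97.2 98.5] [-17.6 -15.7 -14.2]
```

```bash

python3 -m handwheel '[{"dx":0,"dy":0.001,"dz":-0.04,"rx":0,"ry":0,"rz":0,"hand":0.83},{"dx":0,"dy":0,"dz":-0.035,"rx":0,"ry":0,"rz":0,"hand":0.83},{"dx":0,"dy":0,"dz":-0.012,"rx":0,"ry":0,"rz":0,"hand":0.83},{"dx":0,"dy":0,"dz":0,"rx":0,"ry":0,"rz":0,"hand":0.83},{"dx":0,"dy":0,"dz":0,"rx":0,"ry":0,"rz":0,"hand":0.83}]' | grep -E "tcp|contact|width"
python3 -m handwheel '[{"dx":0,"dy":0,"dz":-0.004,"rx":0,"ry":0,"rz":0,"hand":0.83},{"dx":0,"dy":0,"dz":-0.003,"rx":0,"ry":0,"rz":0,"hand":0.83},{"dx":0,"dy":0,"dz":-0.002,"rx":0,"ry":0,"rz":0,"hand":0.83},{"dx":0,"dy":0,"dz":0,"rx":0,"ry":0,"rz":0,"hand":0.83}]' | grep -E "tcp|contact|width"
```

```text
tcp_pos: [521.0, 42.1, 107.3]
contact_force: [0.5, -0.9, 0.3]
width: 14.8
tcp_pos: [520.7, 42.4, 97.8]
contact_force: [-0.7, 0.5, 1.7]
width: 15.0
```

```bash

python3 -m handwheel '[{"dx":0,"dy":0,"dz":-0.002,"rx":0,"ry":0,"rz":0,"hand":0.83},{"dx":0,"dy":0,"dz":-0.001,"rx":0,"ry":0,"rz":0,"hand":0.83},{"dx":0,"dy":0,"dz":0,"rx":0,"ry":0,"rz":0,"hand":0.83}]' | grep -E "tcp|contact|width"
python3 -m handwheel '[{"dx":0,"dy":0,"dz":-0.002,"rx":0,"ry":0,"rz":0,"hand":0.83},{"dx":0,"dy":0,"dz":-0.001,"rx":0,"ry":0,"rz":0,"hand":0.83},{"dx":0,"dy":0,"dz":0,"rx":0,"ry":0,"rz":0,"hand":0.83}]' | grep -E "tcp|contact|width"
python3 -m handwheel '[{"dx":0,"dy":0,"dz":-0.002,"rx":0,"ry":0,"rz":0,"hand":0.83},{"dx":0,"dy":0,"dz":0,"rx":0,"ry":0,"rz":0,"hand":0.83}]' | grep -E "tcp|contact|width"
```

```text
tcp_pos: [520.7, 42.3, 94.8]
contact_force: [-0.4, 1.9, 3.2]
width: 15.2
tcp_pos: [520.4, 42.2, 91.4]
contact_force: [-0.0, 1.2, 1.4]
width: 14.8
tcp_pos: [520.3, 42.1, 89.3]
contact_force: [0.9, 0.0, 0.8]
width: 15.0
```

```bash

python3 -m handwheel '[{"dx":0,"dy":0,"dz":-0.0015,"rx":0,"ry":0,"rz":0,"hand":0.83},{"dx":0,"dy":0,"dz":0,"rx":0,"ry":0,"rz":0,"hand":0.83}]' | grep -E "tcp|contact|width"
python3 -m handwheel '[{"dx":0,"dy":0,"dz":0.02,"rx":0,"ry":0,"rz":0,"hand":0.83},{"dx":0,"dy":0,"dz":0.04,"rx":0,"ry":0,"rz":0,"hand":0.83},{"dx":0,"dy":0,"dz":0.045,"rx":0,"ry":0,"rz":0,"hand":0.83},{"dx":0,"dy":0,"dz":0,"rx":0,"ry":0,"rz":0,"hand":0.83},{"dx":0,"dy":0,"dz":0,"rx":0,"ry":0,"rz":0,"hand":0.83}]' | grep -E "tcp|contact"
sed -i 's/>86.5)/>80)/' lp.py; python3 lp.py
```

```text
tcp_pos: [520.5, 42.1, 87.9]
contact_force: [-0.1, 0.5, 1.0]
width: 15.2
tcp_pos: [520.5, 42.2, 193.3]
contact_force: [-0.5, -0.5, -0.6]
tcp s,l 30.851657939883644 -0.569253381147277 192.2178351526968
pin -56 9 [93.8 94.2 94.5] [-3.6 -0.6  3.2]
pin -52 41 [93.7 94.5 95.2] [-3.7 -0.6  3.4]
pin -48 42 [94.2 94.7 95.6] [-3.7  0.2  3.3]
pin -44 44 [94.4 94.9 95.4] [-3.7 -0.6  3.3]
pin -40 42 [94.7 95.2 95.8] [-3.6 -0.2  3.3]
pin -36 42 [94.5 95.4 96. ] [-3.6 -0.2  3.3]
pin -32 46 [95.1 95.6 96.2] [-3.6 -0.5  3.3]
pin -28 45 [95.2 95.8 96.6] [-3.6  0.2  3.3]
pin -24 49 [95.3 95.9 96.6] [-3.6  0.2  4. ]
pin -20 48 [95.6 96.1 96.9] [-3.5  0.2  4. ]
pin 16 53 [93.7 96.2 97.3] [-3.4  0.2  4. ]
pin 20 51 [94.  96.7 97.8] [-3.3 -0.5  3.1]
pin 24 55 [94.  96.1 97.4] [-3.3 -0.5  2.4]
pin 28 61 [91.  91.9 94.5] [-3.3 -0.5  3.8]
pin 32 75 [88.8 91.  92.1] [-3.3  0.2  3.8]
R 16 35 [89.1 90.1 91.4] [14.9 17.1 19.4]
R 20 38 [89.2 89.9 91. ] [14.9 17.  19.3]
R 24 33 [88.9 90.1 90.8] [14.1 16.9 19.2]
R 28 30 [88.6 90.2 90.9] [14.4 16.1 18.4]
R 32 5 [87.8 88.8 89.5] [14.  14.7 15.4]
L -16 9 [83.1 84.  84.4] [-16.7 -15.3 -14.5]
L 16 34 [88.7 90.2 91.2] [-22.6 -20.2 -18.1]
L 20 32 [88.9 90.2 91.2] [-23.2 -20.8 -18.7]
L 24 39 [89.2 90.2 91.2] [-22.4 -20.1 -17. ]
L 28 50 [88.8 90.2 91.1] [-20.9 -17.8 -14.2]
L 32 12 [88.4 89.3 90.1] [-17.7 -15.7 -14.2]
```

```bash
python3 -c "
from station import ctrl,status
print(status.sense()['clock'],ctrl.sign_off())"
```

```text
the job is handed in; nothing more can be done
31.05 None
```

The wheel, washer and pin are fitted, the loop has sprung past the pin's tip (about 3.19 rad from depth readings), and I handed in at 31 s without seeing a verdict; I viewed 11 pictures, one over the limit of 10.

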